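Swap two reagent bottles into their own holders and latch them

ROBOT

A 6-joint arm with a two-finger parallel gripper is mounted at the origin on a cart in front of the work surface, level with it; the furniture and walls round the work are solid. World frame = base frame: x ahead of the robot, y to its left, z up, the work surface at z = 0. Lengths are in mm, angles in rad, forces in N, time in s.
With the tool pointing down it reaches from about 350 to 875 mm from the base axis. Payload 4.2 kg.
Tool frame: the origin (TCP) lies where the fingers leave the gripper's body, on its centre line; the fingertips stand 73 mm ahead of it and the grasp point (between the pads) lies 54 mm ahead of it; z points along the fingers, y is the direction in which the jaws open and shut (so a half turn about z gives the same grasp; the last joint's range is limited). The gripper opens to 85 mm and grips with 20 to 120 N. Pads are 22 mm wide; open, the fingers measure 114 mm over their backs; the gripper's body (76 mm by 85 mm) begins 54 mm behind the grasp point. The pads swing forward as they close: fully open they stand 13 mm farther back than shut.
Start: joints at [1.464, 0.385, 0.008, 0, -1.194, -0.259], TCP at [223.527, 583.64, 303.912] pointing down, gripper open.
Joint ranges: [-3.14, 3.14], [-1.21, 2.06], [-1.07, 1.41], [-3.16, 2.05], [-2.99, -0.16], [-3.1, 3.1]. Speed limits (rad/s): [2.79, 2.79, 3.14, 3.14, 3.14, 3.14].

INTERFACE

Orientations are given as a unit quaternion [x, y, z, w].
In Python, from bench import arm gives the robot as it stands.
- The arm moves only by the tool apply_moves, never from a script. Its argument "increments" is a list that holds one entry, the list of rows, each a list of 7 numbers: the shift along the tool's x, y, z scaled (see below), then the turn, a rotation vector about the tool's x, y, z scaled (see below), then the gripper's target within -1 to 1 (fully open at 1, half-way at 0, shut at -1). A call has 1 to 10 rows; each row is the pose to reach, as a shift and turn from the pose commanded when the call began, along the tool's axes at that moment; what a row does not reach only later rows make up. The controller multiplies each number of a shift by 100 mm and each number of a turn by 0.5 rad. A row lasts 1/10 s, in which the tool goes at most 50 mm and 8.59 degrees, less where a joint would pass 70% of its speed; a pose out of reach is approached as far as the arm can. A call with a number of a shift or a turn outside -1 to 1 is refused whole. A call with a gripper value outside its range is refused whole. The fingers move at their own pace and stop on an object; the grip force is fixed at half the most. Time passes only in rows, so rows that repeat a pose let the fingers close. It gives the time, the measured TCP pose, the force and the opening at its end, in the units of the state.
- arm.read_state(): the state, without advancing time (a new reading comes with each control period).
- arm.get_image(name): name is "scene" or "top"; returns a dict with "img" (420x560x3 uint8, red, green, blue), "fx", "fy", "cx", "cy" (pixels), "k1" (the pictures are not rectified: a ray, as slopes to the right and down, at radius r is drawn at 1 + k1 r^2 times it, then the intrinsics apply), "pose" (4x4, takes a point from camera to world coordinates). Camera axes: x right, y up, looking along -z (the intrinsics and any distortion apply to the point x, -y, -z); pixel columns grow to the right and rows downward; lengths in mm; the calibration is good to about 2 mm. A picture is of the moment at which its call begins. There is no depth.
- arm.job_done(): hands the job in, once; it reports no verdict.
Trained networks look in a picture, given as the dict that the camera call returned (one of the last four; its "shot" number tells which), for a name from the list of things; names that differ only in an ending like _2 or _b are one class to them, and where a whole thing is asked for, a point or a joint stands for the part that bears it (a point fixed in the world has none). Each returns a list of dicts, best first, with "conf" (0 to 1); they miss things now and then, are a little off and sometimes report something else, mostly with a low value. They report only what shows in the picture. A call takes as long as a camera call. They do not tell look-alikes from the thing itself.
- arm.outline_of(label, picture): "pixels" (420x560 bool, what is visible of it) and "box" ([centre column, centre row, width, height] in pixels, round what is visible of it).
- arm.mark_of(label, picture): "at" ([column, row] in pixels: a listed point, or the origin of a listed thing).
The state is a dict: "clock": time; "joints": joint angles; "joint_vel": joint speeds; "joint_efforts": joint torques, N m; "position": TCP position; "ee_rot": TCP orientation; "contact_force": force on the tool from outside, world axes, zero at the start; "wrist_torque": the same for the moment, N m; "gripper_width": finger opening in mm.
Only numpy, scipy, OpenCV 4.12 (cv2) and the standard library are available. Lean on these libraries where they do the work, as an engineer would, in place of code of your own. Each camera call takes 0.05 s, during which the arm holds its last target.

TASK

The two reagent bottles in the coloured holders at the front of the bench stand in each other's holders: swap them, so that the brown bottle with the red cap stands upright in the red holder and the white bottle with the blue cap in the blue holder; the black rubber mat is free for parking one meanwhile. Set the bottles down gently, never dropping or tipping them over. Once both stand in their own holders, turn both latch knobs clockwise to their end stops so that the arms close in front of the bottles, and leave everything else on the bench where it is.

Things in the scene. Friction and masses are not known exactly. Their poses are not given: they have to be found in the camera images.
- bottle_red_mid (a point): Brown reagent bottle with a red cap and red-banded label, standing upright, 134 mm high, 68 mm in diameter (0.2 to 0.45 kg). This point is its centre, half-way up (67 mm above its underside); z is its upright axis. The ribbed red screw cap, which does not turn on the bottle, is 38 mm in diameter, and its middle is 56 mm above this point; it can be gripped by the cap.
- bottle_blue_mid (a point): White reagent bottle with a blue cap, standing upright, 121 mm high, 66 mm in diameter (0.2 to 0.45 kg). This point is its centre, half-way up (60.5 mm above its underside); z is its upright axis. The ribbed blue screw cap, which does not turn on the bottle, is 37 mm in diameter, and its middle is 50.5 mm above this point; it can be gripped by the cap.
- bottle_red: The same brown bottle with the red cap; origin at the centre of its underside.
- bottle_blue: The same white bottle with the blue cap; origin at the centre of its underside.
- holder_red_place (a point): Red bottle holder, fixed to the bench: aluminium plate 104 x 152 x 8 mm with a low red horseshoe fence (26 mm high, top 34 mm above the bench, 5 mm wall, inner diameter 79 mm, open to the holder's -x side, that is roughly toward the robot). This point is the centre of the horseshoe on the plate's top, 8 mm above the bench, where a bottle stands; axes as the holder's (z up). The latch spindle stands at x -48 mm, y -85 mm from this point in the holder's frame.
- holder_blue_place (a point): Blue bottle holder, fixed to the bench: aluminium plate 104 x 152 x 8 mm with a low blue horseshoe fence (26 mm high, top 34 mm above the bench, 5 mm wall, inner diameter 79 mm, open to the holder's -x side, that is roughly toward the robot). This point is the centre of the horseshoe on the plate's top, 8 mm above the bench, where a bottle stands; axes as the holder's (z up). The latch spindle stands at x -48 mm, y -85 mm from this point in the holder's frame.
- holder_red: The red holder; origin on the bench under the centre of its horseshoe.
- holder_blue: The blue holder; origin on the bench under the centre of its horseshoe.
- latch_red_grip (a point): Grip bar of the red holder's latch: red bar 42 mm long (this point's x axis), 13 mm wide (y axis), 24 mm high, across the top of a vertical steel spindle 12 mm thick. This point is the bar's centre, on the turning axis, 104 mm above the bench (bar spans 92 to 116 mm). A thin steel arm 108 mm long with a black rubber sleeve sticks out of the spindle 52 mm above the bench, parallel to the bar, on the side of this point's +x axis.
- latch_blue_grip (a point): Grip bar of the blue holder's latch: blue bar 42 mm long (this point's x axis), 13 mm wide (y axis), 24 mm high, across the top of a vertical steel spindle 12 mm thick. This point is the bar's centre, on the turning axis, 104 mm above the bench (bar spans 92 to 116 mm). A thin steel arm 108 mm long with a black rubber sleeve sticks out of the spindle 52 mm above the bench, parallel to the bar, on the side of this point's +x axis.
- latch_red (a joint): Turn of the red holder's latch, rad: 0 = fully open (arm points roughly to the robot, clear of the horseshoe's mouth), 1.4 = at its end stop, arm across the mouth in front of the bottle. It grows clockwise seen from above; stiff enough to stay where it is left (about 0.05 N m).
- latch_blue (a joint): Turn of the blue holder's latch, rad: 0 = fully open (arm points roughly to the robot, clear of the horseshoe's mouth), 1.4 = at its end stop, arm across the mouth in front of the bottle. It grows clockwise seen from above; stiff enough to stay where it is left (about 0.05 N m).
- mat_top (a point): Black rubber mat, 100 x 100 x 3 mm, fixed and empty, a parking place for a bottle. This point is the centre of its top, 3 mm above the bench. Behind it, between the two holders, stands a black computer tower much taller than the bottles (front about 0.57 m ahead of the robot axis, from 0.05 to 0.25 m to its left): bottles carried from side to side must pass in front of it.
- mouse: Black computer mouse, 142 x 59 x 40 mm, a bystander to be left where it is; origin at the centre of its underside.
- flask: Conical glass flask, 82 mm wide, 128 mm high, a bystander to be left where it is; origin at the centre of its underside.
- beaker: Glass beaker, 77 mm wide, 92 mm high, a bystander to be left where it is; origin at the centre of its underside.
- crucible: White porcelain crucible, 43 mm wide, 34 mm high, a bystander to be left where it is; origin at the centre of its underside.
- weight: Calibration weight with a knob, 28 mm wide, 52 mm high, a bystander to be left where it is; origin at the centre of its underside.
- cylinder: Tall measuring cylinder on a blue foot, 66 mm wide, 198 mm high, a bystander to be left where it is; origin at the centre of its underside.
Mind the look-alikes: they are no part of the job. Leave any green look-alike of the bottle_blue alone.

How it is judged:
By the outcome, as a careful person would: the job done as asked, in the order asked, and still so for the second after the job is handed in, with the robot touching nothing.
It also fails if it takes over 72 s, if anything falls off the work surface, if the arm or the gripper's body presses on something with over 40 N, if the wrist force passes 120 N, or if a joint passes its speed limit or range.

## Working session

There is one attempt and no reset: what is moved stays moved. The work goes in short steps, Python scripts to look and compute and a tool call to move; the robot and the scene stay as the last step left them, time stands still between calls to the robot, and variables do not carry over. Pictures are saved under pics/ and viewed, and the job is handed in when it is done.

Besides the shell and the picture viewer there is one more tool, called as name(argument=value, ...), one argument or row to a line, values as JSON. apply_moves: Moves the arm, as the interface text tells. Shifts and turns lie within -1 to 1; 1 stands for 100 mm of shift or 0.5 rad of turn. Its arguments: {"type":"object","properties":{"increments":{"type":"array"}},"required":["increments"]}

```bash
ls -la; mkdir -p pics; python3 - <<'E'
from bench import arm
import cv2
s=arm.read_state(); print(s)
for n in("scene","top"):
    p=arm.get_image(n); cv2.imwrite(f"pics/{n}0.png",p["img"][:,:,::-1]); print(n,{k:v for k,v in p.items() if k!="img"})
E
```

```text
total 12
drwxr-xr-x  3 agent agent 4096 Dec  7 04:02 .
drwxr-xr-x 23 root  root  4096 Dec  7 04:02 ..
drwxr-xr-x  2 agent agent 4096 Dec  7 04:02 pics
{'clock': 0.0, 'joints': array([ 1.46365503e+00,  3.85557149e-01,  6.62656405e-03, -4.97371088e-04,
       -1.19397747e+00, -2.58586297e-01]), 'joint_vel': array([ 0.00137104,  0.00017735,  0.00077178,  0.00023543,  0.0012583 ,
       -0.00042443]), 'joint_efforts': array([-7.71944688e-04, -3.92284584e+01,  1.88400686e+01,  4.18613300e+00,
       -4.67093647e-03, -9.52394217e-07]), 'position': array([223.35030973, 583.27842702, 302.82157314]), 'ee_rot': array([ 9.83309692e-01, -1.81936477e-01, -1.50602532e-04,  1.07032186e-03]), 'contact_force': array([ 0.25640973,  1.47649019, -0.13879438]), 'wrist_torque': array([ 0.0424019 , -0.00176269,  0.0037489 ]), 'gripper_width': 85.60025688032513}
scene {'fx': 464.52917762562487, 'fy': 464.52917762562487, 'cx': 272.9123181976511, 'cy': 199.88138682305416, 'k1': -0.07204074547706427, 'pose': array([[ 8.79238253e-01,  2.18708493e-01, -4.23209983e-01,
         3.97181349e+00],
       [-4.76061734e-01,  4.35974529e-01, -7.63735187e-01,
        -1.05740882e+03],
       [ 1.74734011e-02,  8.72979270e-01,  4.87444227e-01,
         7.95899504e+02],
       [ 0.00000000e+00,  0.00000000e+00,  0.00000000e+00,
         1.00000000e+00]]), 'shot': 1}
top {'fx': 458.2350068141234, 'fy': 458.2350068141234, 'cx': 280.12558612823904, 'cy': 208.63164630368638, 'k1': -0.1547295744328062, 'pose': array([[-1.89754502e-02,  9.93333727e-01, -1.13701538e-01,
         4.51583053e+02],
       [-9.99650500e-01, -2.09427875e-02, -1.61331051e-02,
         3.63290289e+01],
       [-1.84067846e-02,  1.13355666e-01,  9.93383956e-01,
         1.54543656e+03],
       [ 0.00000000e+00,  0.00000000e+00,  0.00000000e+00,
         1.00000000e+00]]), 'shot': 2}
```

View pics/scene0.png

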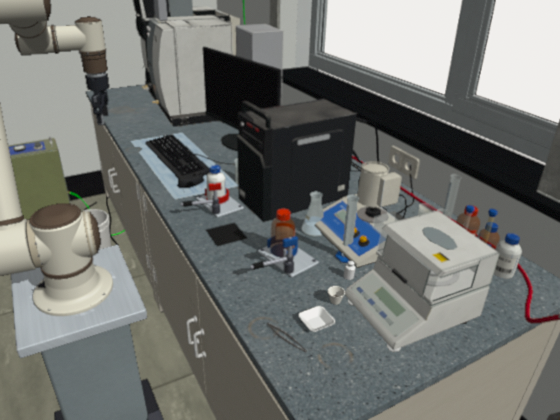

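View pics/top0.png

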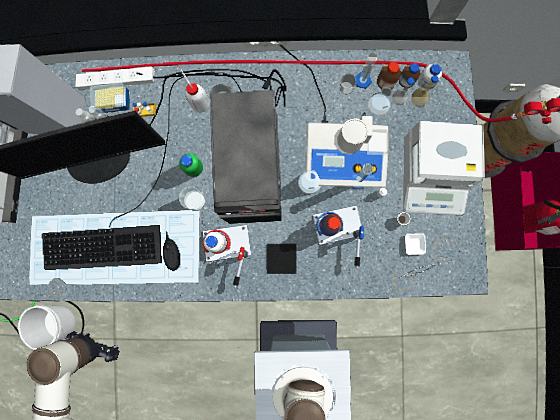

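```bash
cat > h.py <<'E'
import numpy as np, cv2
from scipy.optimize import least_squares
from bench import arm
def proj(p,X):
    X=np.atleast_2d(np.asarray(X,float)); M=np.linalg.inv(p["pose"])
    c=X@M[:3,:3].T+M[:3,3]; x=c[:,0]/-c[:,2]; y=-c[:,1]/-c[:,2]
    f=1+p["k1"]*(x*x+y*y)
    return np.c_[p["fx"]*x*f+p["cx"],p["fy"]*y*f+p["cy"]]
def ray(p,uv):
    K=np.array([[p["fx"],0,p["cx"]],[0,p["fy"],p["cy"]],[0,0,1.]])
    n=cv2.undistortPoints(np.array([[uv]],float),K,np.array([p["k1"],0,0,0,0.]))[0,0]
    # exact
    d=p["pose"][:3,:3]@np.array([n[0],-n[1],-1]); return p["pose"][:3,3],d
def atz(p,uv,z):
    o,d=ray(p,uv); return o+d*(z-o[2])/d[2]
def tri(ps,uvs):
    A=np.zeros((3,3));b=np.zeros(3)
    for p,uv in zip(ps,uvs):
        o,d=ray(p,uv); d=d/np.linalg.norm(d); P=np.eye(3)-np.outer(d,d); A+=P;b+=P@o
    X=np.linalg.solve(A,b)
    return X,[np.linalg.norm(proj(p,X)[0]-uv) for p,uv in zip(ps,uvs)]
def pics(tag=None):
    s=arm.get_image("scene");t=arm.get_image("top")
    if tag:
        cv2.imwrite(f"pics/{tag}_s.png",s["img"][:,:,::-1]);cv2.imwrite(f"pics/{tag}_t.png",t["img"][:,:,::-1])
    return s,t
E
python3 - <<'E'
from h import *
np.set_printoptions(precision=1,suppress=True)
s,t=pics()
for n in "bottle_red_mid bottle_blue_mid bottle_red bottle_blue holder_red_place holder_blue_place holder_red holder_blue latch_red_grip latch_blue_grip mat_top mouse flask beaker crucible weight cylinder".split():
    a=arm.mark_of(n,s);b=arm.mark_of(n,t)
    print(n,"S",[(np.round(q["at"]),round(q["conf"],2)) for q in a],"T",[(np.round(q["at"]),round(q["conf"],2)) for q in b])
    for x in a[:2]:
        for y in b[:2]:
            X,e=tri([s,t],[x["at"],y["at"]]); 
            if max(e)<6: print("    ",X,np.round(e,1))
S=cv2.resize(s["img"][180:290,160:340],None,fx=4,fy=4,interpolation=cv2.INTER_CUBIC);cv2.imwrite("pics/zs.png",S[:,:,::-1])
T=cv2.resize(t["img"][180:300,180:380],None,fx=4,fy=4,interpolation=cv2.INTER_CUBIC);cv2.imwrite("pics/zt.png",T[:,:,::-1])
E
```

```text
bottle_red_mid S [(array([280., 234.]), 0.65), (array([214., 181.]), 0.41)] T [(array([333., 224.]), 0.9)]
     [ 563.1 -107.4   72. ] [2.1 1.8]
bottle_blue_mid S [(array([215., 183.]), 0.83)] T [(array([214., 241.]), 0.97), (array([190., 163.]), 0.82)]
     [518.3 276.2  67.4] [0.6 0.7]
bottle_red S [(array([282., 252.]), 0.77), (array([331., 304.]), 0.25)] T [(array([218., 243.]), 0.25)]
bottle_blue S [(array([216., 196.]), 0.96)] T [(array([217., 241.]), 0.65), (array([196., 169.]), 0.55)]
     [518.8 275.9  17.9] [1.2 1.3]
holder_red_place S [(array([215., 198.]), 0.93), (array([280., 250.]), 0.55)] T [(array([218., 244.]), 0.61), (array([218., 244.]), 0.34)]
     [510.  273.4  10. ] [0.1 0.1]
     [510.9 271.8  10.6] [0.5 0.5]
holder_blue_place S [(array([282., 253.]), 0.78)] T []
holder_red S [(array([214., 200.]), 0.55)] T [(array([219., 244.]), 0.75)]
     [509.2 268.8   8.6] [0.6 0.7]
holder_blue S [(array([281., 252.]), 0.6)] T [(array([329., 225.]), 0.97), (array([332., 226.]), 0.52)]
     [ 566.7 -101.     3.3] [0.9 0.8]
     [ 562.4 -108.9    9.8] [1.  0.9]
latch_red_gri
[... 357 characters left out ...]
se S [(array([194., 183.]), 0.87)] T [(array([170., 252.]), 0.97), (array([193., 203.]), 0.63)]
     [490.1 439.1  -1.6] [0.5 0.6]
flask S [(array([312., 229.]), 0.87)] T [(array([312., 185.]), 0.59)]
     [704.3 -49.4  13.1] [0.1 0.1]
beaker S [(array([243., 188.]), 0.61)] T [(array([194., 202.]), 0.78)]
     [661.1 362.5 -28.2] [0.6 0.6]
crucible S [(array([335., 302.]), 0.59)] T [(array([403., 221.]), 0.64)]
     [ 577.  -354.4    7.3] [0.2 0.1]
weight S [(array([349., 275.]), 0.75), (array([279., 252.]), 0.6)] T [(array([380., 192.]), 0.48)]
     [ 677.  -279.9    2.7] [0.1 0.1]
cylinder S [(array([348., 255.]), 0.86)] T [(array([358., 182.]), 0.72)]
     [ 718.4 -207.    10.3] [2.2 1.8]
```

```bash
ls pics
```

```text
scene0.png
top0.png
zs.png
zt.png
```

View pics/zs.png

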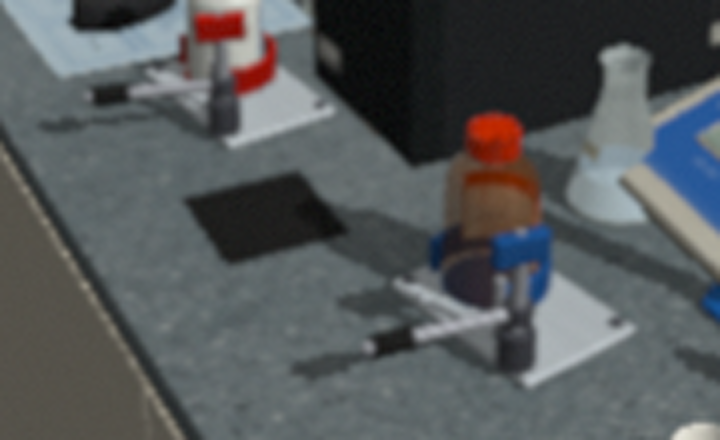

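View pics/zt.png

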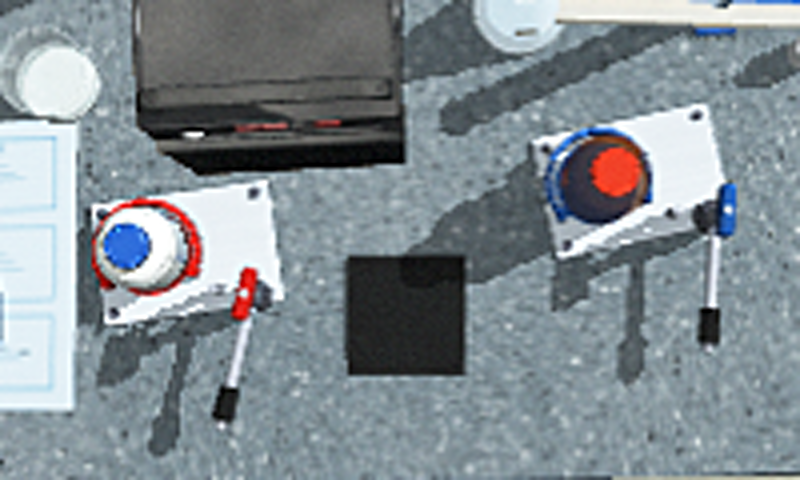

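```bash
cat >> h.py <<'E'
def cyl(c,r,h):
    a=np.linspace(0,2*np.pi,40,endpoint=False)
    return np.r_[[[c[0]+r*np.cos(t),c[1]+r*np.sin(t),c[2]+z] for t in a for z in(-h/2,h/2)]]
def hullcen(p,pts):
    h=cv2.convexHull(proj(p,pts).astype(np.float32)); m=cv2.moments(h)
    return np.array([m["m10"]/m["m00"],m["m01"]/m["m00"]]),m["m00"]
def cmask(p,col):
    hsv=cv2.cvtColor(p["img"],cv2.COLOR_RGB2HSV); H,S,V=[hsv[:,:,i].astype(int) for i in range(3)]
    if col=="red": return ((H<9)|(H>171))&(S>150)&(V>90)
    return (H>100)&(H<125)&(S>130)&(V>70)
def blob(p,col,near,rad=14):
    m=cmask(p,col).astype(np.uint8); n,l,st,ce=cv2.connectedComponentsWithStats(m)
    r=[(np.linalg.norm(ce[i]-near),i) for i in range(1,n) if st[i,4]>15]
    d,i=min(r) if r else (99,0)
    if d>rad: return None
    return ce[i],st[i,4]
def capfit(ps,obs,r,h):
    f=lambda X:np.concatenate([hullcen(p,cyl(X,r,h))[0]-o for p,o in zip(ps,obs)])
    R=least_squares(f,tri(ps,obs)[0]); return R.x,R.fun
E
python3 - <<'E'
from h import *
np.set_printoptions(precision=1,suppress=True)
s,t=pics()
for n,col,g,r,h in(("red","red",(563,-107,131),19,22),("blue","blue",(518,276,119),18.5,20)):
    o=[blob(p,col,proj(p,g)[0]) for p in(s,t)]
    print(n,o,[hullcen(p,cyl(g,r,h)) for p in(s,t)])
    print(capfit([s,t],[q[0] for q in o],r,h))
# tower front bottom etc
for u in((311,262),): print()
for uv in((217,217),(281,219),(212,207),(280,212)):
    print(uv,[atz(t,uv,z) for z in(0,200,300)])
for uv in((244,208),(274,216),(240,122),(272,130)): print("s",uv,[atz(s,uv,z) for z in(0,)])
E
```

```text
red [(array([283.3, 214.3]), np.int32(158)), (array([333.7, 222.3]), np.int32(127))] [(array([282.8, 215.7]), 169.26386341196485), (array([334.2, 223.7]), 128.3829460660927)]
(array([ 566.4, -105.2,  133.6]), array([ 0.3,  0. , -0.1,  0.2]))
blue [(array([214.9, 168.9]), np.int32(61)), (array([211.2, 241. ]), np.int32(98))] [(array([215.2, 169.4]), 99.52130305219907), (array([211.5, 240.8]), 121.24270251160488)]
(array([517.3, 276.8, 120.9]), array([ 0.,  0., -0.,  0.]))

(217, 217) [array([604.3, 277. ,   0. ]), array([584.6, 245.9, 200. ]), array([574.7, 230.3, 300. ])]
(281, 219) [array([593.1,  59.1,   0. ]), array([574.8,  56.2, 200. ]), array([565.6,  54.7, 300. ])]
(212, 207) [array([639. , 294.1,   0. ]), array([614.7, 260.8, 200. ]), array([602.6, 244.1, 300. ])]
(280, 212) [array([617. ,  62.1,   0. ]), array([595.6,  58.7, 200. ]), array([584.9,  57.1, 300. ])]
s (244, 208) [array([580. , 183.9,   0. ])]
s (274, 216) [array([646.1,  91.8,   0. ])]
s (240, 122) [array([929.2, 969.3,  -0. ])]
s (272, 130) [array([1020.1,  799.3,   -0. ])]
```

apply_moves(
  increments=[
    [[0.2,0.1,0,0,0,-0.15,1],[0.5,0.23,0,0,0,-0.35,1],[0.75,0.36,0,0,0,-0.55,1],[1.0,0.47,0,0,0,-0.73,1]],
  ],
)

```text
clock: 2.4
position: [300.6, 503.1, 304.0]
ee_rot: [1.0, 0.002, 0.0, -0.0]
contact_force: [-0.2, 0.3, -0.0]
gripper_width: 85.3
```

```bash
cat >> h.py <<'E'
from scipy.spatial.transform import Rotation as Ro
def st():
    s=arm.read_state(); R=Ro.from_quat(s["ee_rot"]).as_matrix()
    print("t",round(s["clock"],2),"pos",s["position"].round(1),"yaw",np.arctan2(R[1,0],R[0,0]).round(4),"z",R[:,2].round(3),"F",s["contact_force"].round(1),"w",round(s["gripper_width"],1),"q",s["joints"].round(2)); return s,R
def to(X):
    s,R=st(); d=np.asarray(X)-s["position"]; print("tool shift/100:",(R.T@d/100).round(3))
E
python3 -c "
from h import *
to([517,277,250])"
```

```text
t 2.4 pos [300.6 503.1 304. ] yaw 0.0034 z [ 0.  0. -1.] F [-0.2  0.3 -0. ] w 85.3 q [ 1.31  0.32 -0.09 -0.   -1.16  0.27]
tool shift/100: [2.156 2.268 0.54 ]
```

apply_moves(
  increments=[
    [[0.35,0.35,0,0,0,0,1],[0.65,0.65,0.05,0,0,0,1],[1.0,1.0,0.1,0,0,0,1]],
  ],
)

```text
clock: 2.7
position: [400.8, 403.0, 294.2]
ee_rot: [1.0, 0.0, 0.0, -0.001]
contact_force: [1.0, -0.5, 0.6]
gripper_width: 85.2
```

apply_moves(
  increments=[
    [[0.35,0.35,0,0,0,0,1],[0.65,0.65,0.05,0,0,0,1],[0.9,0.95,0.15,0,0,0,1],[1.0,1.0,0.2,0,0,0,1]],
  ],
)

```text
clock: 3.1
position: [501.3, 300.8, 273.2]
ee_rot: [1.0, -0.002, -0.001, 0.001]
contact_force: [0.3, 0.6, 0.3]
gripper_width: 85.6
```

```bash
python3 -c "
from h import *
to([517,277,250])"
```

```text
t 3.1 pos [501.3 300.8 273.2] yaw -0.005 z [-0.001 -0.001 -1.   ] F [0.3 0.6 0.3] w 85.6 q [ 0.82  0.34 -0.14 -0.   -1.09  0.75]
tool shift/100: [0.158 0.237 0.232]
```

apply_moves(
  increments=[
    [[0.1,0.15,0.15,0,0,0,1],[0.16,0.24,0.4,0,0,0,0.6],[0.16,0.24,0.65,0,0,0,0.6],[0.16,0.24,0.85,0,0,0,0.6],[0.16,0.24,0.95,0,0,0,0.6],[0.16,0.24,0.95,0,0,0,0.6]],
  ],
)

```text
clock: 3.7
position: [515.4, 279.9, 177.5]
ee_rot: [1.0, -0.0, -0.001, 0.001]
contact_force: [-0.0, -0.8, -0.1]
gripper_width: 67.9
```

```bash
python3 -c "
from h import *
to([517,277,177])
pics('g1')
s,t=pics()
c=np.hstack([cv2.resize(s['img'][140:230,160:270],(440,360)),cv2.resize(t['img'][190:280,170:260],(360,360))])
cv2.imwrite('pics/g1z.png',c[:,:,::-1])"
```

```text
t 3.7 pos [515.4 279.9 177.5] yaw -0.0003 z [-0.002 -0.002 -1.   ] F [-0.  -0.8 -0.1] w 67.9 q [ 0.77  0.44 -0.25 -0.   -0.88  0.8 ]
tool shift/100: [0.016 0.029 0.005]
```

View pics/g1z.png

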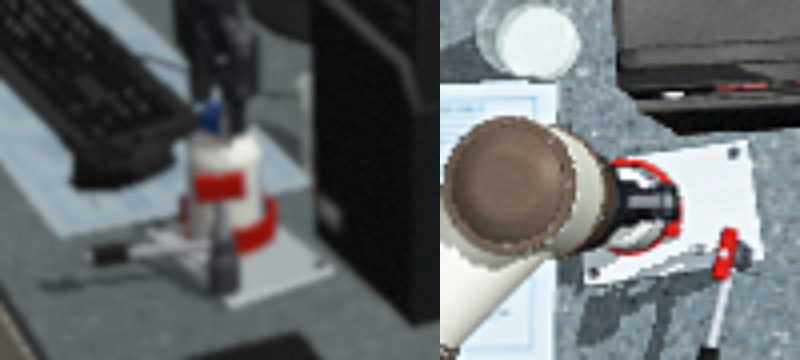

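apply_moves(
  increments=[
    [[0.015,0.03,0,0,0,0,0.4],[0.015,0.03,0,0,0,0,-0.2],[0.015,0.03,0,0,0,0,-0.5],[0.015,0.03,0,0,0,0,-1],[0.015,0.03,0,0,0,0,-1],[0.015,0.03,0,0,0,0,-1],[0.015,0.03,0,0,0,0,-1],[0.015,0.03,0,0,0,0,-1]],
  ],
)

```text
clock: 4.7
position: [517.9, 276.9, 179.8]
ee_rot: [1.0, -0.0, 0.001, -0.0]
contact_force: [0.0, -1.8, 5.8]
gripper_width: 35.5
```

apply_moves(
  increments=[
    [[0,0,-0.05,0,0,0,-1],[0,0,-0.15,0,0,0,-1],[0,0,-0.35,0,0,0,-1],[0,0,-0.6,0,0,0,-1],[0,0,-0.8,0,0,0,-1],[0,0,-0.95,0,0,0,-1],[0,0,-1,0,0,0,-1]],
  ],
)

```text
clock: 5.4
position: [517.6, 277.2, 280.7]
ee_rot: [1.0, -0.0, 0.001, -0.001]
contact_force: [-0.3, 0.6, -3.1]
gripper_width: 34.6
```

```bash
python3 - <<'E'
from h import *
to([467,57,278])
s,t=pics('l1')
c=np.hstack([cv2.resize(s['img'][140:230,160:270],(440,360)),cv2.resize(t['img'][190:280,190:280],(360,360))])
cv2.imwrite('pics/l1z.png',c[:,:,::-1])
# mat
for p,nm in((s,'s'),(t,'t')):
    o=arm.outline_of("mat_top",p); 
    for q in o[:2]: print(nm,q["conf"],q["box"])
    if o:
        px=o[0]["pixels"]; v,u=np.nonzero(px); print(atz(p,(u.mean(),v.mean()),3), px.sum())
E
```

```text
t 5.4 pos [517.6 277.2 280.7] yaw -0.0006 z [ 0.002  0.002 -1.   ] F [-0.3  0.6 -3.1] w 34.6 q [ 0.77  0.34 -0.12 -0.   -1.11  0.8 ]
tool shift/100: [-0.505  2.202  0.022]
s 0.77 [225.0, 234.6, 34.8, 20.6]
[458.92141756  60.77453076   3.        ] 524
t 0.94 [283.9, 257.6, 29.8, 34.4]
[459.91809527  58.5902417    3.        ] 913
```

View pics/l1z.png

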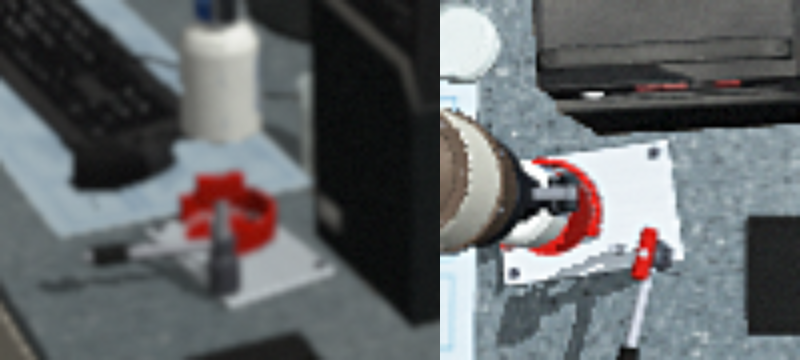

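apply_moves(
  increments=[
    [[-0.02,0.02,-0.12,0,0,0,-1],[-0.06,0.1,-0.27,0,0,0,-1],[-0.12,0.25,-0.32,0,0,0,-1],[-0.2,0.45,-0.32,0,0,0,-1],[-0.28,0.7,-0.32,0,0,0,-1],[-0.35,0.95,-0.32,0,0,0,-1]],
  ],
)

```text
clock: 6.2
position: [481.2, 180.0, 311.6]
ee_rot: [1.0, -0.0, 0.0, -0.0]
contact_force: [0.2, 0.5, -1.9]
gripper_width: 34.9
```

apply_moves(
  increments=[
    [[-0.08,0.25,0,0,0,0,-1],[-0.15,0.5,0,0,0,0,-1],[-0.2,0.75,0,0,0,0,-1],[-0.23,0.95,0.1,0,0,0,-1]],
  ],
)

```text
clock: 6.6
position: [458.5, 84.9, 302.9]
ee_rot: [1.0, -0.001, 0.002, -0.001]
contact_force: [-0.5, 0.2, -2.0]
gripper_width: 34.7
```

```bash
python3 - <<'E'
from h import *
to([460,59.5,178])
E
```

```text
t 6.6 pos [458.5  84.9 302.9] yaw -0.0013 z [ 0.004  0.002 -1.   ] F [-0.5  0.2 -2. ] w 34.7 q [ 0.53  0.11 -0.37  0.   -1.09  1.04]
tool shift/100: [0.01  0.256 1.249]
```

apply_moves(
  increments=[
    [[0,0.15,0.05,0,0,0,-1],[0.01,0.23,0.2,0,0,0,-1],[0.01,0.26,0.4,0,0,0,-1],[0.01,0.26,0.62,0,0,0,-1],[0.01,0.26,0.82,0,0,0,-1],[0.01,0.26,0.95,0,0,0,-1],[0.01,0.26,1.0,0,0,0,-1],[0.01,0.26,1.0,0,0,0,-1]],
  ],
)

```text
clock: 7.4
position: [460.1, 60.5, 200.8]
ee_rot: [1.0, -0.0, -0.0, 0.0]
contact_force: [0.6, -0.3, -1.6]
gripper_width: 35.1
```

```bash
python3 - <<'E'
from h import *
to([460,59.5,175])
s,t=pics('p1')
c=np.hstack([cv2.resize(s['img'][170:260,180:290],(440,360)),cv2.resize(t['img'][210:300,230:320],(360,360))])
cv2.imwrite('pics/p1z.png',c[:,:,::-1])
E
```

```text
t 7.4 pos [460.1  60.5 200.8] yaw -0.0009 z [-0.001 -0.001 -1.   ] F [ 0.6 -0.3 -1.6] w 35.1 q [ 0.48  0.22 -0.52  0.   -0.83  1.09]
tool shift/100: [-0.001  0.01   0.258]
```

View pics/p1z.png

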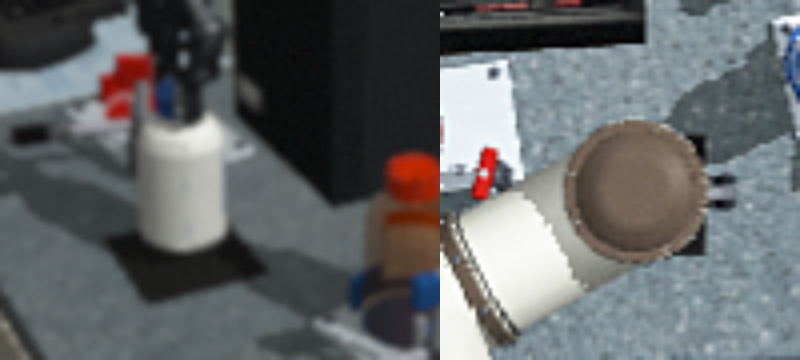

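apply_moves(
  increments=[
    [[0,0,0.1,0,0,0,-1],[0,0,0.18,0,0,0,-1],[0,0,0.21,0,0,0,-1],[0,0,0.225,0,0,0,-1],[0,0,0.235,0,0,0,-1],[0,0,0.245,0,0,0,-1],[0,0,0.245,0,0,0,-1]],
  ],
)

```text
clock: 8.2
position: [460.3, 60.9, 176.4]
ee_rot: [1.0, -0.0, 0.0, -0.0]
contact_force: [0.0, -0.1, -2.6]
gripper_width: 34.9
```

```bash
python3 -c "
from h import *
st()"
```

```text
t 8.2 pos [460.3  60.9 176.4] yaw -0.0007 z [ 0.  0. -1.] F [ 0.  -0.1 -2.6] w 34.9 q [ 0.48  0.26 -0.55  0.   -0.76  1.09]
```

Still hanging (−2.6 N); lower millimetre by millimetre.

apply_moves(
  increments=[
    [[0,0,0.01,0,0,0,-1],[0,0,0.02,0,0,0,-1],[0,0,0.03,0,0,0,-1],[0,0,0.03,0,0,0,-1]],
  ],
)

```text
clock: 8.6
position: [460.8, 60.9, 174.9]
ee_rot: [1.0, 0.0, 0.001, 0.0]
contact_force: [-2.8, -0.9, 7.3]
gripper_width: 34.9
```

apply_moves(
  increments=[
    [[0,0,0,0,0,0,-0.2],[0,0,0,0,0,0,0.2],[0,0,0,0,0,0,0.5],[0,0,0,0,0,0,0.6],[0,0,-0.05,0,0,0,0.6],[0,0,-0.25,0,0,0,0.6],[0,0,-0.55,0,0,0,0.6],[0,0,-0.85,0,0,0,0.6],[0,0,-1,0,0,0,0.6]],
  ],
)

```text
clock: 9.5
position: [461.2, 61.1, 276.4]
ee_rot: [1.0, -0.0, 0.002, -0.001]
contact_force: [1.1, 0.0, -0.6]
gripper_width: 68.2
```

```bash
python3 - <<'E'
from h import *
np.set_printoptions(precision=1,suppress=True)
to([566,-105,260])
s,t=pics('p2')
c=np.hstack([cv2.resize(s['img'][140:270,160:320],(492,400)),cv2.resize(t['img'][200:300,190:290],(300,300)).repeat(1,0)[:300].copy() if 0 else cv2.resize(t['img'][190:300,190:275],(308,400))])
cv2.imwrite('pics/p2z.png',c[:,:,::-1])
g=(460,61,114); print(hullcen(s,cyl(g,18.5,20)), blob(s,'blue',proj(s,g)[0]))
E
```

```text
t 9.5 pos [461.2  61.1 276.4] yaw -0.0002 z [ 0.  0. -1.] F [ 1.1  0.  -0.6] w 68.2 q [ 0.5  0.1 -0.4  0.  -1.   1.1]
tool shift/100: [1.  1.7 0.2]
(array([224.7, 202.6]), 132.9208275140263) (array([224.6, 202. ]), np.int32(84))
```

View pics/p2z.png

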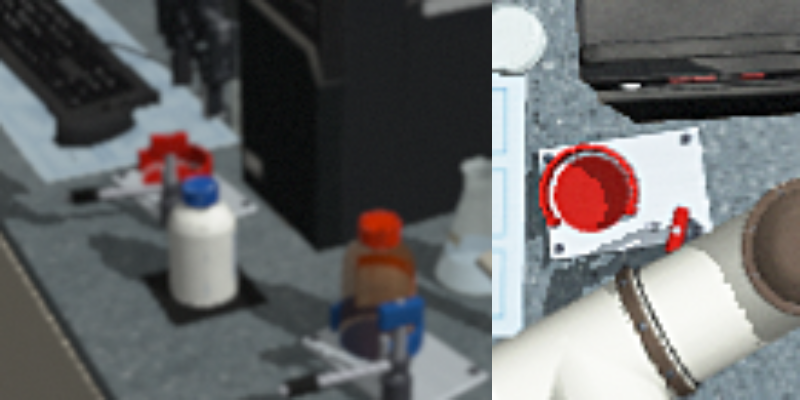

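```bash
python3 - <<'E'
from h import *
np.set_printoptions(precision=1,suppress=True)
s,t=pics()
for n in("holder_red_place","holder_red"):
    for p in(s,t):
        print(n,[(q["at"],round(q["conf"],2)) for q in arm.mark_of(n,p)[:2]])
a=arm.mark_of("holder_red_place",s);b=arm.mark_of("holder_red_place",t)
if a and b: print(tri([s,t],[a[0]["at"],b[0]["at"]]), atz(s,a[0]["at"],8),atz(t,b[0]["at"],8))
u0,v0,k=190,215,10
T=cv2.resize(t['img'][v0:v0+60,u0:u0+75],None,fx=k,fy=k,interpolation=cv2.INTER_CUBIC)
def draw(im,p,pts,col,u0,v0,k):
    q=((proj(p,pts)+.5-[u0,v0])*k).astype(int); cv2.polylines(im,[q.reshape(-1,1,2)],False,col,1)
th=np.deg2rad(8.); c=np.array([512,273.])
def loc(x,y,z,c=c): return [c[0]+x*np.cos(th)-y*np.sin(th),c[1]+x*np.sin(th)+y*np.cos(th),z]
A=np.linspace(-2.5,2.5,60)
for r,z in((44.5,34),(39.5,34),(39.5,8)): draw(T,t,[loc(r*np.cos(a),r*np.sin(a),z) for a in A],(0,255,0),u0,v0,k)
draw(T,t,[loc(-48,-85,z) for z in(8,104)],(255,0,255),u0,v0,k)
cv2.imwrite('pics/ring.png',T[:,:,::-1])
E
```

```text
holder_red_place [([217.6, 197.3], 0.86)]
holder_red_place [([217.7, 242.1], 0.8), ([196.2, 201.2], 0.43)]
holder_red [([214.7, 201.6], 0.77)]
holder_red [([216.9, 241.6], 0.79)]
(array([519.3, 272.7,  12.8]), [np.float64(0.3352095337470295), np.float64(0.3464934487431917)]) [523.6 280.3   8. ] [518.5 273.8   8. ]
```

View pics/ring.png

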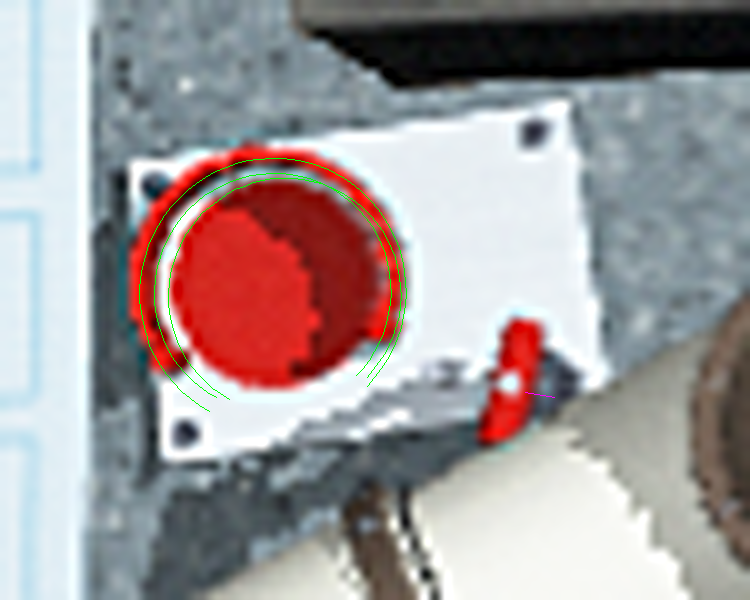

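```bash
cat >> h.py <<'E'
def ringfit(p,col,g,yaw=0.13,half=2.2):
    """g=(x,y) guess of place; fits outer contour of fence"""
    m=cmask(p,col).astype(np.uint8); uv=proj(p,[g[0],g[1],20])[0]
    n,l,st_,ce=cv2.connectedComponentsWithStats(m); 
    k=6
    yy,xx=np.nonzero(m); pts=np.c_[xx,yy]
    near=np.linalg.norm(pts-uv,axis=1)<22
    mm=np.zeros_like(m); mm[pts[near][:,1],pts[near][:,0]]=1
    # subpixel: use saturation upsample
    big=cv2.resize(p["img"],None,fx=k,fy=k,interpolation=cv2.INTER_CUBIC)
    q=dict(p); q["img"]=big; M=cmask(q,col).astype(np.uint8)
    cir=np.zeros_like(M); cv2.circle(cir,tuple(((uv+.5)*k).astype(int).tolist()),22*k,1,-1); M&=cir
    n,l,st_,ce=cv2.connectedComponentsWithStats(M); i=1+np.argmax(st_[1:,4]); M=(l==i).astype(np.uint8)
    c=max(cv2.findContours(M,cv2.RETR_EXTERNAL,cv2.CHAIN_APPROX_NONE)[0],key=cv2.contourArea)[:,0].astype(float)
    c=(c+.5)/k-.5
    a=np.linspace(-np.pi,np.pi,181)
    def model(x,y): 
        return cv2.convexHull(proj(p,[[x+44.5*np.cos(t),y+44.5*np.sin(t),z] for t in a for z in(8,34)]).astype(np.float32))
    W=np.array([atz(p,u,34)[:2] for u in c])
    X=np.array(g,float)
    for it in range(4):
        ang=np.arctan2(W[:,1]-X[1],W[:,0]-X[0])-yaw; rr=np.hypot(W[:,1]-X[1],W[:,0]-X[0])
        sel=(np.abs((ang+np.pi)%(2*np.pi)-np.pi)<half)&(np.abs(rr-44.5)<12); cs=c[sel][::3]
        f=lambda X:np.array([cv2.pointPolygonTest(model(*X),tuple(map(float,u)),True) for u in cs])
        R=least_squares(f,X,loss="soft_l1",f_scale=.3,diff_step=1e-3); X=R.x
    return X,np.sqrt(np.mean(R.fun**2)),len(cs)
E
python3 - <<'E'
from h import *
np.set_printoptions(precision=1,suppress=True)
s,t=pics()
print(ringfit(t,"red",(515,275)))
for h in(1.2,1.6): print(ringfit(t,"red",(515,275),half=h))
print(ringfit(s,"red",(515,275),half=1.6))
for g in((482,189,104),):
  print(proj(t,g),proj(s,g))
E
```

```text
(array([511.2, 276. ]), np.float64(1.566001340441332), 250)
(array([510.8, 276.1]), np.float64(1.4466920751088195), 163)
(array([510.7, 276.3]), np.float64(1.450344106875526), 203)
(array([505.4, 298.5]), np.float64(2.139788338279439), 84)
[[239.9 252. ]] [[215.3 186.2]]
```

```bash
sed -i 's|    c=(c+.5)/k-.5|    c=cv2.convexHull(c.astype(np.float32))[:,0].astype(float); c=np.concatenate([np.linspace(c[j],c[(j+1)%len(c)],5)[:-1] for j in range(len(c))]) if 0 else c\n    c=(c+.5)/k-.5|; s|\[::3\]||' h.py
python3 - <<'E'
from h import *
np.set_printoptions(precision=1,suppress=True)
s,t=pics()
for h in(1.4,1.8,2.2):
    X=ringfit(t,"red",(515,275),half=h); print(X, ringfit(s,"red",(515,275),half=h))
u0,v0,k=190,215,10
c=X[0];th=np.deg2rad(8)
T=cv2.resize(t['img'][v0:v0+60,u0:u0+75],None,fx=k,fy=k,interpolation=cv2.INTER_CUBIC)
def loc(x,y,z): return [c[0]+x*np.cos(th)-y*np.sin(th),c[1]+x*np.sin(th)+y*np.cos(th),z]
A=np.linspace(-2.5,2.5,60)
def draw(im,p,pts,col):
    q=((proj(p,pts)+.5-[u0,v0])*k).astype(int); cv2.polylines(im,[q.reshape(-1,1,2)],False,col,1)
for r,z in((44.5,34),(39.5,34),(39.5,8)): draw(T,t,[loc(r*np.cos(a),r*np.sin(a),z) for a in A],(0,255,0))
draw(T,t,[loc(-48,-85,z) for z in(8,116)],(255,0,255))
u1,v1=190,170
S=cv2.resize(s['img'][v1:v1+60,u1:u1+60],None,fx=k,fy=k,interpolation=cv2.INTER_CUBIC);u0,v0=u1,v1
for r,z in((44.5,34),(39.5,34),(39.5,8)): draw(S,s,[loc(r*np.cos(a),r*np.sin(a),z) for a in A],(0,255,0))
draw(S,s,[loc(-48,-85,z) for z in(8,116)],(255,0,255))
cv2.imwrite('pics/ring2.png',T[:,:,::-1]);cv2.imwrite('pics/ring2s.png',S[:,:,::-1])
E
```

```text
(array([515.7, 277.1]), np.float64(0.1277602678227062), 17) (array([514.3, 278.2]), np.float64(0.2402160513255121), 7)
(array([515.7, 277.2]), np.float64(0.12940393941183348), 20) (array([514.3, 278.2]), np.float64(0.2402160513255121), 7)
(array([515.6, 277.3]), np.float64(0.15289661448258182), 28) (array([534.5, 328.7]), np.float64(0.24146958626910422), 2)
```

View pics/ring2.png

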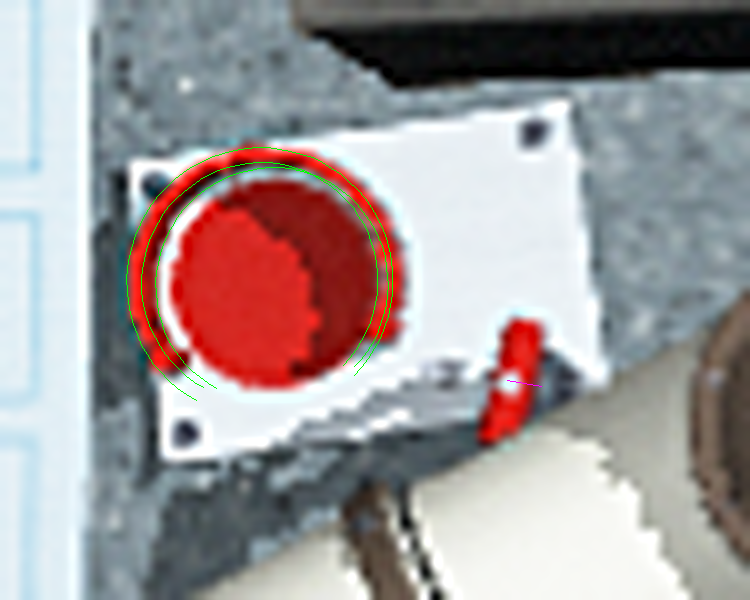

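View pics/ring2s.png

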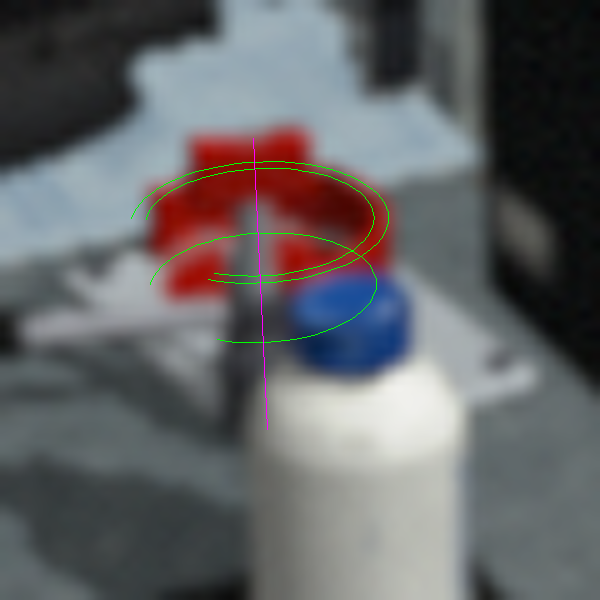

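apply_moves(
  increments=[
    [[0.15,0.25,0,0,0,0,0.6],[0.35,0.55,0,0,0,0,0.6],[0.55,0.9,0,0,0,0,0.6]],
  ],
)

```text
clock: 10.5
position: [515.9, -29.7, 273.6]
ee_rot: [1.0, 0.001, 0.0, -0.0]
contact_force: [-0.5, 0.3, 0.9]
gripper_width: 68.5
```

apply_moves(
  increments=[
    [[0.25,0.35,0,0,0,0,0.6],[0.45,0.65,0.05,0,0,0,0.6],[0.5,0.75,0.15,0,0,0,0.6],[0.5,0.76,0.3,0,0,0,0.6],[0.5,0.76,0.3,0,0,0,0.6]],
  ],
)

```text
clock: 11.0
position: [563.7, -105.5, 240.6]
ee_rot: [1.0, -0.001, -0.003, -0.0]
contact_force: [-0.2, 0.1, -0.8]
gripper_width: 68.1
```

```bash
python3 - <<'E'
from h import *
to([566.4,-105.2,191])
s,t=pics('g2')
c=np.hstack([cv2.resize(s['img'][180:280,240:340],(400,400)),cv2.resize(t['img'][180:280,290:390],(400,400))])
cv2.imwrite('pics/g2z.png',c[:,:,::-1])
E
```

```text
t 11.0 pos [ 563.7 -105.5  240.6] yaw -0.0022 z [-0.006  0.    -1.   ] F [-0.2  0.1 -0.8] w 68.1 q [ 0.1   0.35 -0.21 -0.   -1.01  1.47]
tool shift/100: [ 0.03  -0.002  0.496]
```

View pics/g2z.png

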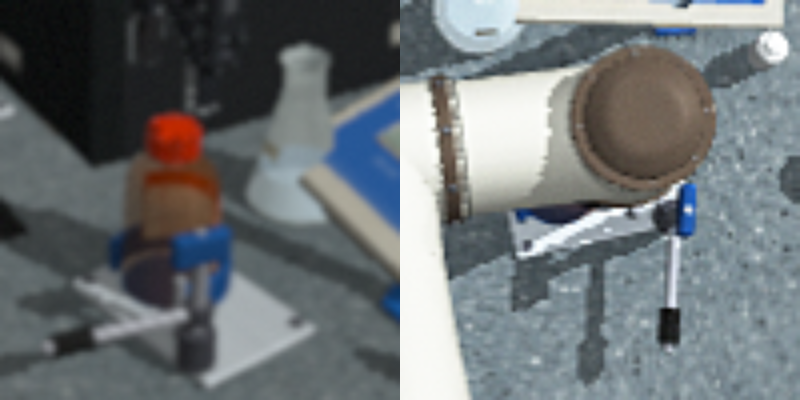

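apply_moves(
  increments=[
    [[0.025,0,0.15,0,0,0,0.6],[0.025,0,0.32,0,0,0,0.6],[0.025,0,0.44,0,0,0,0.6],[0.025,0,0.49,0,0,0,0.6],[0.025,0,0.49,0,0,0,0.6]],
  ],
)

```text
clock: 11.6
position: [567.5, -104.9, 194.2]
ee_rot: [1.0, -0.0, -0.0, 0.0]
contact_force: [-0.8, 0.2, 0.5]
gripper_width: 68.4
```

```bash
python3 - <<'E'
from h import *
to([566.4,-105.2,191])
s,t=pics('g3')
c=cv2.resize(s['img'][180:280,240:340],(600,600))
cv2.imwrite('pics/g3z.png',c[:,:,::-1])
E
```

```text
t 11.6 pos [ 567.5 -104.9  194.2] yaw -0.0001 z [-0.001 -0.    -1.   ] F [-0.8  0.2  0.5] w 68.4 q [ 0.1   0.41 -0.26  0.   -0.91  1.47]
tool shift/100: [-0.011  0.003  0.033]
```

View pics/g3z.png

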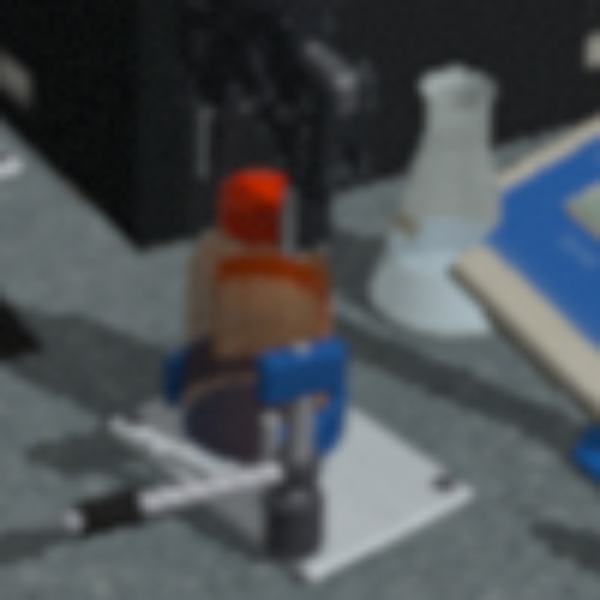

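apply_moves(
  increments=[
    [[-0.01,0,0,0,0,0,0.3],[-0.01,0,0,0,0,0,-0.2],[-0.01,0,0,0,0,0,-0.5],[-0.01,0,0,0,0,0,-1],[-0.01,0,0,0,0,0,-1],[-0.01,0,0,0,0,0,-1],[-0.01,0,0,0,0,0,-1],[-0.01,0,0,0,0,0,-1]],
  ],
)

```text
clock: 12.5
position: [567.2, -105.0, 195.4]
ee_rot: [1.0, -0.0, 0.001, -0.0]
contact_force: [-1.2, 2.6, 5.7]
gripper_width: 36.2
```

apply_moves(
  increments=[
    [[0,0,-0.05,0,0,0,-1],[0,0,-0.15,0,0,0,-1],[0,0,-0.35,0,0,0,-1],[0,0,-0.6,0,0,0,-1],[0,0,-0.8,0,0,0,-1],[0,0,-0.95,0,0,0,-1],[0,0,-1,0,0,0,-1]],
  ],
)

```text
clock: 13.2
position: [566.7, -105.6, 295.9]
ee_rot: [1.0, -0.001, 0.001, 0.0]
contact_force: [0.2, 0.1, -3.6]
gripper_width: 35.8
```

```bash
python3 - <<'E'
from h import *
to([515.6,277.1,331])
s,t=pics('l2')
c=np.hstack([cv2.resize(s['img'][160:280,220:340],(400,400)),cv2.resize(t['img'][180:280,290:390],(400,400))])
cv2.imwrite('pics/l2z.png',c[:,:,::-1])
E
```

```text
t 13.2 pos [ 566.7 -105.6  295.9] yaw -0.001 z [ 0.002 -0.    -1.   ] F [ 0.2  0.1 -3.6] w 35.8 q [ 0.1   0.31 -0.13  0.   -1.13  1.47]
tool shift/100: [-0.514 -3.826 -0.353]
```

View pics/l2z.png

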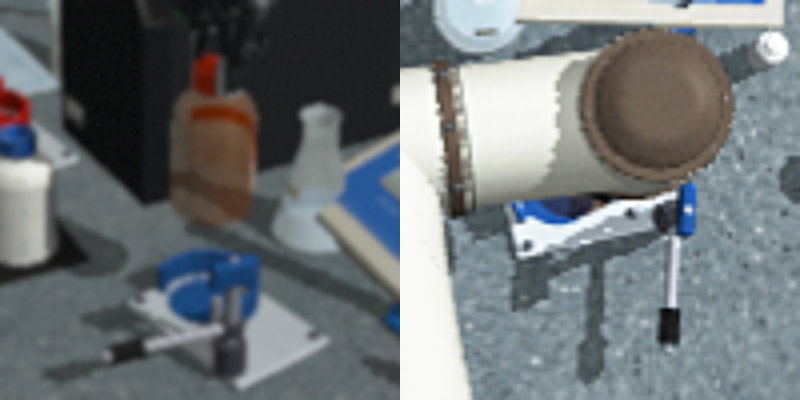

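apply_moves(
  increments=[
    [[-0.06,0,-0.1,0,0,0,-1],[-0.2,-0.05,-0.25,0,0,0,-1],[-0.38,-0.16,-0.35,0,0,0,-1],[-0.55,-0.35,-0.36,0,0,0,-1],[-0.62,-0.6,-0.36,0,0,0,-1],[-0.63,-0.85,-0.36,0,0,0,-1]],
  ],
)

```text
clock: 13.9
position: [501.7, -19.9, 330.3]
ee_rot: [1.0, -0.001, -0.001, 0.0]
contact_force: [0.3, -0.4, -4.5]
gripper_width: 35.9
```

apply_moves(
  increments=[
    [[0,-0.25,0,0,0,0,-1],[0,-0.5,0,0,0,0,-1],[0,-0.75,0,0,0,0,-1],[0,-1,0,0,0,0,-1]],
  ],
)

```text
clock: 14.3
position: [502.8, 80.5, 329.9]
ee_rot: [1.0, -0.0, -0.001, 0.0]
contact_force: [0.2, 0.3, -4.0]
gripper_width: 35.9
```

apply_moves(
  increments=[
    [[0,-0.25,0,0,0,0,-1],[0,-0.5,0,0,0,0,-1],[0,-0.75,0,0,0,0,-1],[0,-1,0,0,0,0,-1]],
  ],
)

```text
clock: 14.7
position: [503.0, 180.4, 329.9]
ee_rot: [1.0, -0.0, -0.001, 0.001]
contact_force: [0.6, -0.3, -4.6]
gripper_width: 35.9
```

```bash
python3 - <<'E'
from h import *
to([515.6,277.1,215])
E
```

```text
t 14.7 pos [503.  180.4 329.9] yaw -0.0009 z [-0.002 -0.001 -1.   ] F [ 0.6 -0.3 -4.6] w 35.9 q [ 0.65  0.21 -0.17 -0.   -1.19  0.92]
tool shift/100: [ 0.127 -0.969  1.147]
```

apply_moves(
  increments=[
    [[0.05,-0.25,0,0,0,0,-1],[0.09,-0.5,0,0,0,0,-1],[0.12,-0.75,0,0,0,0,-1],[0.126,-0.92,0.05,0,0,0,-1],[0.126,-0.968,0.2,0,0,0,-1],[0.126,-0.968,0.42,0,0,0,-1],[0.126,-0.968,0.64,0,0,0,-1],[0.126,-0.968,0.78,0,0,0,-1],[0.126,-0.968,0.83,0,0,0,-1],[0.126,-0.968,0.83,0,0,0,-1]],
  ],
)

```text
clock: 15.7
position: [516.1, 276.1, 246.4]
ee_rot: [1.0, -0.0, -0.001, 0.001]
contact_force: [-0.3, 0.4, -3.7]
gripper_width: 36.0
```

```bash
python3 - <<'E'
from h import *
np.set_printoptions(precision=1,suppress=True)
to([515.6,277.1,197])
s,t=pics('p3')
c=np.hstack([cv2.resize(s['img'][120:240,160:280],(400,400)),cv2.resize(t['img'][190:290,180:280],(400,400))])
cv2.imwrite('pics/p3z.png',c[:,:,::-1])
print(ringfit(t,"red",(515,275),half=1.4))
E
```

```text
t 15.7 pos [516.1 276.1 246.4] yaw -0.0009 z [-0. -0. -1.] F [-0.3  0.4 -3.7] w 36.0 q [ 0.8  0.4 -0.2  0.  -1.   0.8]
tool shift/100: [-0.  -0.   0.5]
(array([515.4, 276.7]), np.float64(0.286155065551386), 17)
```

View pics/p3z.png

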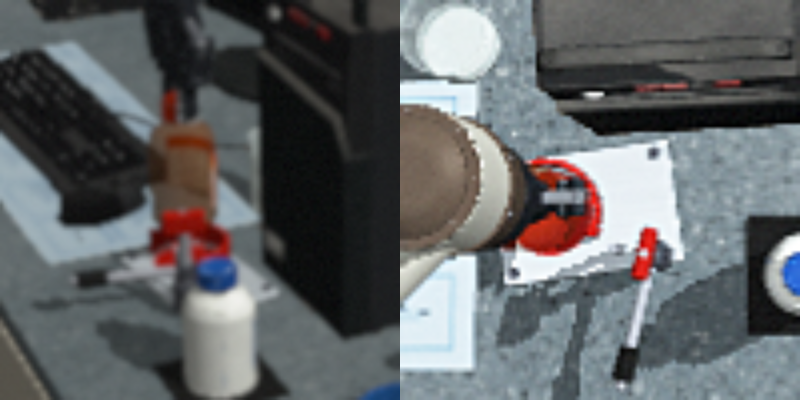

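apply_moves(
  increments=[
    [[0,-0.01,0.08,0,0,0,-1],[0,-0.01,0.18,0,0,0,-1],[0,-0.01,0.26,0,0,0,-1],[0,-0.01,0.32,0,0,0,-1],[0,-0.01,0.36,0,0,0,-1],[0,-0.01,0.36,0,0,0,-1]],
  ],
)

```text
clock: 16.4
position: [516.3, 277.4, 210.5]
ee_rot: [1.0, -0.0, -0.001, 0.001]
contact_force: [0.3, -1.0, -4.8]
gripper_width: 36.0
```

Free inside the fence (underside about 23 mm). Continue down slowly.

apply_moves(
  increments=[
    [[0,0,0.04,0,0,0,-1],[0,0,0.08,0,0,0,-1],[0,0,0.11,0,0,0,-1],[0,0,0.12,0,0,0,-1],[0,0,0.13,0,0,0,-1],[0,0,0.14,0,0,0,-1],[0,0,0.14,0,0,0,-1]],
  ],
)

```text
clock: 17.1
position: [516.5, 277.6, 197.4]
ee_rot: [1.0, -0.0, -0.0, 0.0]
contact_force: [0.5, -0.4, -4.3]
gripper_width: 36.0
```

apply_moves(
  increments=[
    [[0,0,0.01,0,0,0,-1],[0,0,0.02,0,0,0,-1],[0,0,0.03,0,0,0,-1],[0,0,0.03,0,0,0,-1]],
  ],
)

```text
clock: 17.5
position: [516.9, 277.8, 195.4]
ee_rot: [1.0, -0.0, 0.001, -0.0]
contact_force: [-0.8, -1.3, 2.0]
gripper_width: 36.1
```

Contact at the expected 195.4; release and rise.

apply_moves(
  increments=[
    [[0,0,0,0,0,0,-0.2],[0,0,0,0,0,0,0.2],[0,0,0,0,0,0,0.5],[0,0,0,0,0,0,0.6],[0,0,-0.05,0,0,0,0.6],[0,0,-0.25,0,0,0,0.6],[0,0,-0.55,0,0,0,0.6],[0,0,-0.85,0,0,0,0.6],[0,0,-1,0,0,0,0.6]],
  ],
)

```text
clock: 18.4
position: [517.3, 278.1, 298.0]
ee_rot: [1.0, -0.0, 0.002, -0.001]
contact_force: [1.2, 0.0, 0.0]
gripper_width: 68.4
```

apply_moves(
  increments=[
    [[-0.1,0.25,0,0,0,0,0.6],[-0.2,0.55,0,0,0,0,0.6],[-0.3,0.9,0,0,0,0,0.6],[-0.35,1,0,0,0,0,0.6]],
  ],
)

```text
clock: 18.8
position: [480.3, 175.3, 295.0]
ee_rot: [1.0, -0.001, -0.0, -0.0]
contact_force: [-0.6, -0.0, -0.1]
gripper_width: 68.5
```

```bash
python3 - <<'E'
from h import *
np.set_printoptions(precision=1,suppress=True)
s,t=pics('p4')
o=[blob(p,"red",proj(p,(516,277,131))[0]) for p in(s,t)]
print("red cap",o); 
if all(o): print(capfit([s,t],[q[0] for q in o],19,22))
o=[blob(p,"blue",proj(p,(461,61,115))[0]) for p in(s,t)]
print("blue cap",o)
if all(o): print(capfit([s,t],[q[0] for q in o],18.5,20))
print("ring blue",[ringfit(t,"blue",(562,-106),half=h) for h in(1.4,2)])
X=ringfit(t,"blue",(562,-106),half=1.6)[0]; c=X;th=np.deg2rad(8)
print(X, ringfit(s,"blue",X,half=1.6))
print([(q["at"],q["conf"],atz(t,q["at"],8)) for q in arm.mark_of("holder_blue_place",t)[:2]],[(q["at"],q["conf"],atz(s,q["at"],8)) for q in arm.mark_of("holder_blue_place",s)[:2]])
k=8
def loc(x,y,z): return [c[0]+x*np.cos(th)-y*np.sin(th),c[1]+x*np.sin(th)+y*np.cos(th),z]
A=np.linspace(-2.2,2.2,60)
out=[]
for p,u0,v0 in((t,305,195),(s,245,220)):
    S=cv2.resize(p['img'][v0:v0+65,u0:u0+65] if 0 else p['img'][v0:v0+60,u0:u0+50],None,fx=k,fy=k,interpolation=cv2.INTER_CUBIC) if 0 else cv2.resize(p['img'][v0:v0+65,u0:u0+50 if 0 else u0+65],(400,400),interpolation=cv2.INTER_CUBIC); kk=400/65
    def draw(pts,col):
        q=((proj(p,pts)+.5-[u0,v0])*kk).astype(int); cv2.polylines(S,[q.reshape(-1,1,2)],False,col,1)
    for r,z in((44.5,34),(39.5,34),(39.5,8)): draw([loc(r*np.cos(a),r*np.sin(a),z) for a in A],(0,255,0))
    draw([loc(-48,-85,z) for z in(8,116)],(255,0,255)); out.append(S)
cv2.imwrite('pics/ringb.png',np.hstack(out)[:,:,::-1])
c=np.hstack([cv2.resize(s['img'][130:240,170:280],(400,400)),cv2.resize(t['img'][190:290,180:280],(400,400))])
cv2.imwrite('pics/p4z.png',c[:,:,::-1])
st()
E
```

```text
red cap [(array([214.5, 165.6]), np.int32(84)), (array([205.5, 239.6]), np.int32(23))]
(array([522.4, 294.1, 124.6]), array([-0.1,  0. ,  0. , -0.2]))
blue cap [(array([224.6, 202. ]), np.int32(82)), (array([280.6, 258. ]), np.int32(91))]
(array([460.2,  61.1, 115.7]), array([ 0.1,  0. , -0.1,  0.1]))
ring blue [(array([ 567.4, -100.6]), np.float64(0.1182864920043957), 17), (array([ 567.4, -100.6]), np.float64(0.11658446843189973), 22)]
[ 567.4 -100.6] (array([ 578.3, -101.5]), np.float64(1.0780080144300492), 14)
[([329.4, 223.3], 0.7, array([ 574.4, -103.6,    8. ]))] [([283.5, 250.4], 0.81, array([ 571.8, -102.5,    8. ]))]
t 19.0 pos [481.9 178.2 294.9] yaw -0.0007 z [ 0.  0. -1.] F [-0.1  0.7  0.3] w 68.5 q [ 0.7  0.2 -0.3  0.  -1.1  0.9]
```

View pics/p4z.png

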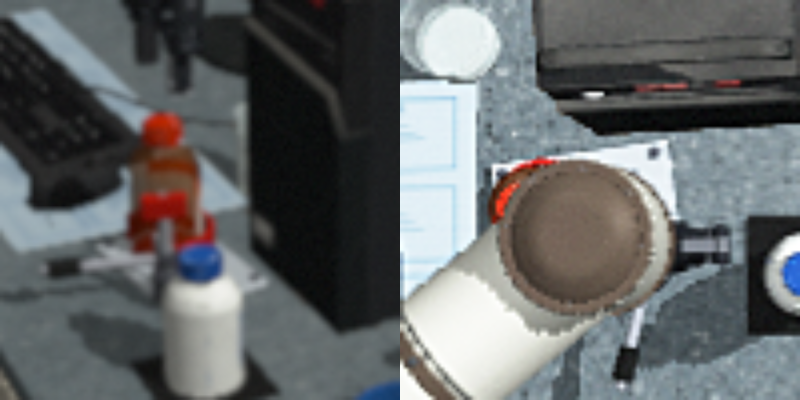

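View pics/ringb.png

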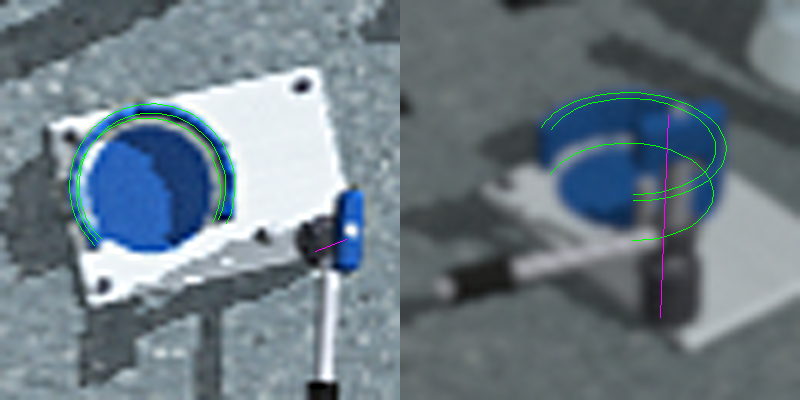

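```bash
python3 - <<'E'
from h import *
np.set_printoptions(precision=1,suppress=True)
s,t=pics('q')
hsv=cv2.cvtColor(t["img"],cv2.COLOR_RGB2HSV)
for col,g,nm in(("blue",(541,-188,116),"b"),("red",(480,187,116),"r")):
    uv=proj(t,g)[0]; k=8
    big=cv2.resize(t["img"],None,fx=k,fy=k,interpolation=cv2.INTER_CUBIC); q=dict(t);q["img"]=big
    M=cmask(q,col).astype(np.uint8); n,l,S,C=cv2.connectedComponentsWithStats(M)
    r=[(np.linalg.norm((C[i]+.5)/k-.5-uv),i) for i in range(1,n) if S[i,4]>300]; d,i=min(r); 
    pts=np.argwhere(l==i)[:,::-1].astype(np.float32); rc=cv2.minAreaRect(pts)
    ctr=(np.array(rc[0])+.5)/k-.5
    b=cv2.boxPoints(rc)/k; W=np.array([atz(t,(u+.5/k)-.5,116)[:2] for u in b])
    print(nm,d,"box ctr@116",atz(t,ctr,116),"@110",atz(t,ctr,110),"corners",W.tolist(), "area",S[i,4]/64)
    e=[W[1]-W[0],W[2]-W[1]]; e=max(e,key=np.linalg.norm); print("bar yaw deg",np.rad2deg(np.arctan2(e[1],e[0])))
# plate corners blue/red: white plate
for nm,c0,th,X in(("b",(345,222),12.1,(567.4,-100.6)),("r",None,8,(515.6,277.1))):
    g=X
    hs=cv2.cvtColor(t["img"],cv2.COLOR_RGB2HSV); m=((hs[:,:,1]<40)&(hs[:,:,2]>175)).astype(np.uint8)
    tt=np.deg2rad(th); pt=proj(t,(X[0]+np.sin(tt)*55,X[1]-np.cos(tt)*55,8))[0].round().astype(int)
    n,l,S,C=cv2.connectedComponentsWithStats(m); i=l[pt[1],pt[0]]; print(nm,pt,i,S[i])
    if i:
        pts=np.argwhere(l==i)[:,::-1]; h=cv2.convexHull(pts.astype(np.int32)); 
        ap=cv2.approxPolyDP(h,2.5,True)[:,0]; print([(tuple(a),atz(t,a.astype(float),8)[:2]) for a in ap])
E
```

```text
b 2.338643823108158 box ctr@116 [ 536.1 -193.3  116. ] @110 [ 536.4 -194.3  110. ] corners [[515.8438350387169, -184.4641099325889], [557.5735087122778, -188.6720138226836], [556.3910435847826, -202.2792306304792], [514.6525017291158, -198.0307118130597]] area 44.890625
bar yaw deg -5.75808288381471
r 36.47143068401091 box ctr@116 [546.3 282.8 116. ] @110 [546.7 283.8 110. ] corners [[542.0384367753148, 297.1999504146749], [555.277490395631, 270.835095634158], [550.5310757350843, 268.36828352957735], [537.2964633905361, 294.720958808519]] area 8.28125
bar yaw deg -63.336585881184725
b [344 222] 784 [318 206  44  39 660]
[((np.int32(357), np.int32(207)), array([ 627.6, -198.9])), ((np.int32(361), np.int32(224)), array([ 569.7, -210.3])), ((np.int32(352), np.int32(236)), array([ 529.9, -178.4])), ((np.int32(319), np.int32(243)), array([508.9, -66.7])), ((np.int32(318), np.int32(236)), array([532.5, -64. ])), ((np.int32(330), np.int32(211)), array([ 616. , -106.9]))]
r [233 240] 0 [     0      0    560    420 191366]
```

```bash
python3 - <<'E'
from h import *
to([460.3,61,230])
E
```

```text
t 19.1 pos [482.  178.6 294.5] yaw 0.0 z [ 0.001  0.    -1.   ] F [ 0.6 -0.6  0. ] w 68.3 q [ 0.67  0.2  -0.28  0.   -1.09  0.9 ]
tool shift/100: [-0.217  1.176  0.644]
```

apply_moves(
  increments=[
    [[-0.05,0.3,0,0,0,0,0.6],[-0.12,0.65,0.1,0,0,0,0.6],[-0.18,0.95,0.25,0,0,0,0.6],[-0.2,1,0.4,0,0,0,0.6]],
  ],
)

```text
clock: 19.5
position: [461.0, 76.3, 253.9]
ee_rot: [1.0, -0.001, -0.0, 0.0]
contact_force: [0.5, -0.2, -0.1]
gripper_width: 68.1
```

```bash
python3 - <<'E'
from h import *
to([460.3,61,174])
s,t=pics()
for g in((516.5,277.5,131),):
  print(hullcen(s,cyl(g,19,22)),blob(s,"red",proj(s,g)[0]))
  print(hullcen(t,cyl(g,19,22)),blob(t,"red",proj(t,g)[0]))
E
```

```text
t 19.5 pos [461.   76.3 253.9] yaw -0.0023 z [-0. -0. -1.] F [ 0.5 -0.2 -0.1] w 68.1 q [ 0.51  0.16 -0.44 -0.   -0.97  1.06]
tool shift/100: [-0.006  0.153  0.799]
(array([214.50456492, 166.13374629]), 109.75874480069615) (array([211.57142857, 165.5       ]), np.int32(28))
(array([210.40330424, 241.12359058]), 131.20342198607977) (array([216.55903614, 241.9686747 ]), np.int32(415))
```

apply_moves(
  increments=[
    [[0,0.1,0.1,0,0,0,0.6],[0,0.17,0.3,0,0,0,0.6],[0,0.17,0.52,0,0,0,0.6],[0,0.17,0.7,0,0,0,0.6],[0,0.17,0.8,0,0,0,0.6],[0,0.17,0.81,0,0,0,0.6],[0,0.17,0.81,0,0,0,0.6]],
  ],
)

```text
clock: 20.3
position: [462.0, 61.1, 173.8]
ee_rot: [1.0, 0.0, 0.0, -0.0]
contact_force: [0.2, 0.1, 0.6]
gripper_width: 68.3
```

```bash
python3 - <<'E'
from h import *
to([460.3,61,174])
s,t=pics('g4')
c=cv2.resize(s['img'][170:260,180:290],(660,540))
cv2.imwrite('pics/g4z.png',c[:,:,::-1])
E
```

```text
t 20.3 pos [462.   61.1 173.8] yaw 0.0001 z [ 0.001  0.    -1.   ] F [0.2 0.1 0.6] w 68.3 q [ 0.48  0.27 -0.55  0.   -0.76  1.09]
tool shift/100: [-0.017  0.001 -0.002]
```

View pics/g4z.png

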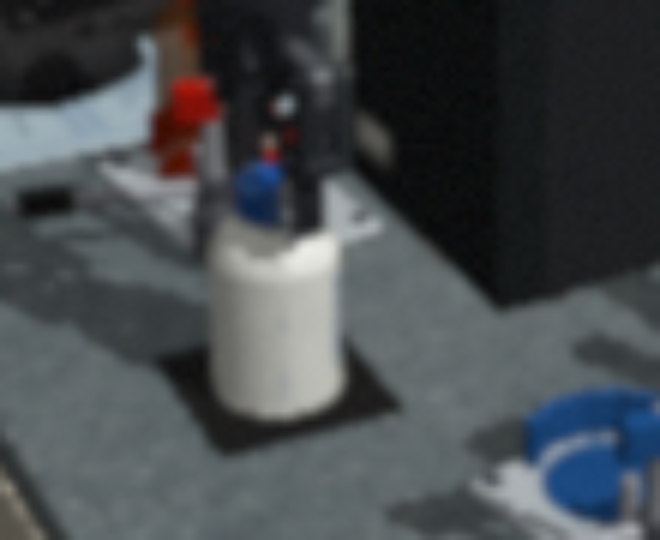

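apply_moves(
  increments=[
    [[-0.015,0,0,0,0,0,0.3],[-0.015,0,0,0,0,0,-0.2],[-0.015,0,0,0,0,0,-0.5],[-0.015,0,0,0,0,0,-1],[-0.015,0,0,0,0,0,-1],[-0.015,0,0,0,0,0,-1],[-0.015,0,0,0,0,0,-1],[-0.015,0,0,0,0,0,-1]],
  ],
)

```text
clock: 21.2
position: [460.3, 60.9, 174.3]
ee_rot: [1.0, -0.0, 0.001, -0.0]
contact_force: [-1.6, -0.9, 6.5]
gripper_width: 34.9
```

apply_moves(
  increments=[
    [[0,0,-0.05,0,0,0,-1],[0,0,-0.15,0,0,0,-1],[0,0,-0.35,0,0,0,-1],[0,0,-0.6,0,0,0,-1],[0,0.03,-0.8,0,0,0,-1],[0.05,0.12,-0.95,0,0,0,-1],[0.15,0.3,-1,0,0,0,-1],[0.28,0.5,-1,0,0,0,-1],[0.42,0.72,-1,0,0,0,-1],[0.55,0.92,-1,0,0,0,-1]],
  ],
)

```text
clock: 22.2
position: [514.8, -32.3, 273.5]
ee_rot: [1.0, -0.001, -0.0, -0.0]
contact_force: [-0.7, 0.6, -2.7]
gripper_width: 34.8
```

```bash
python3 - <<'E'
from h import *
to([566.5,-101,230])
s,t=pics('l3')
c=cv2.resize(s['img'][160:280,190:350],(800,600))
cv2.imwrite('pics/l3z.png',c[:,:,::-1])
E
```

```text
t 22.2 pos [514.8 -32.3 273.5] yaw -0.001 z [-0.001  0.    -1.   ] F [-0.7  0.6 -2.7] w 34.8 q [ 0.25  0.23 -0.3  -0.   -1.04  1.32]
tool shift/100: [0.518 0.686 0.435]
```

View pics/l3z.png

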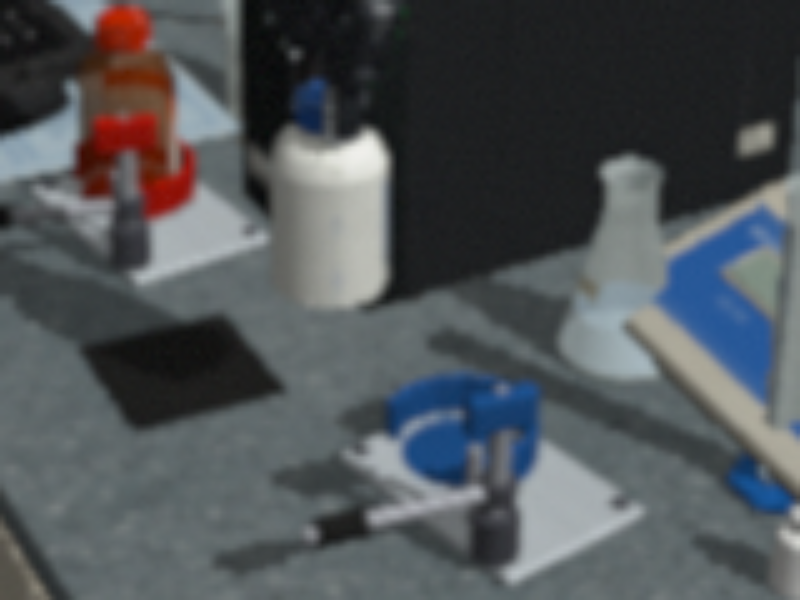

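apply_moves(
  increments=[
    [[0.18,0.24,0,0,0,0,-1],[0.34,0.45,0,0,0,0,-1],[0.46,0.6,0,0,0,0,-1],[0.515,0.68,0.03,0,0,0,-1],[0.52,0.69,0.15,0,0,0,-1],[0.52,0.69,0.33,0,0,0,-1],[0.52,0.69,0.45,0,0,0,-1],[0.52,0.69,0.5,0,0,0,-1],[0.52,0.69,0.5,0,0,0,-1]],
  ],
)

```text
clock: 23.2
position: [566.1, -100.0, 222.4]
ee_rot: [1.0, -0.0, -0.001, 0.0]
contact_force: [-0.8, -0.1, -2.0]
gripper_width: 34.8
```

```bash
python3 - <<'E'
from h import *
to([566.5,-101,182])
s,t=pics('p5')
c=np.hstack([cv2.resize(s['img'][180:280,240:340],(400,400)),cv2.resize(t['img'][180:280,290:390],(400,400))])
cv2.imwrite('pics/p5z.png',c[:,:,::-1])
E
```

```text
t 23.2 pos [ 566.1 -100.   222.4] yaw -0.0001 z [-0.002 -0.    -1.   ] F [-0.8 -0.1 -2. ] w 34.8 q [ 0.11  0.37 -0.23 -0.   -0.97  1.46]
tool shift/100: [0.005 0.01  0.404]
```

View pics/p5z.png

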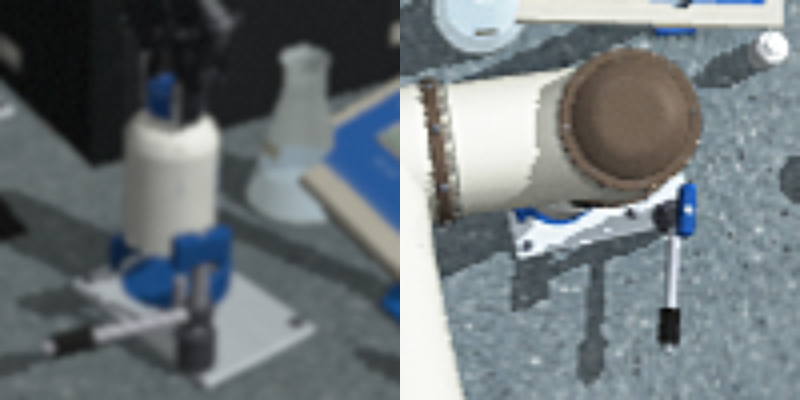

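apply_moves(
  increments=[
    [[0,0.012,0.06,0,0,0,-1],[0,0.012,0.13,0,0,0,-1],[0,0.012,0.19,0,0,0,-1],[0,0.012,0.25,0,0,0,-1],[0,0.012,0.28,0,0,0,-1],[0,0.012,0.28,0,0,0,-1]],
  ],
)

```text
clock: 23.9
position: [566.4, -101.7, 194.7]
ee_rot: [1.0, -0.0, -0.001, 0.0]
contact_force: [0.3, 0.6, -2.9]
gripper_width: 34.9
```

apply_moves(
  increments=[
    [[0,0,0.05,0,0,0,-1],[0,0,0.09,0,0,0,-1],[0,0,0.11,0,0,0,-1],[0,0,0.12,0,0,0,-1],[0,0,0.13,0,0,0,-1],[0,0,0.14,0,0,0,-1],[0,0,0.14,0,0,0,-1]],
  ],
)

```text
clock: 24.6
position: [566.7, -101.6, 181.4]
ee_rot: [1.0, -0.0, -0.0, -0.0]
contact_force: [-0.0, 0.4, -3.4]
gripper_width: 35.3
```

apply_moves(
  increments=[
    [[0,0,0.01,0,0,0,-1],[0,0,0.02,0,0,0,-1],[0,0,0.03,0,0,0,-1],[0,0,0.03,0,0,0,-1]],
  ],
)

```text
clock: 25.0
position: [567.0, -101.6, 179.4]
ee_rot: [1.0, -0.0, 0.001, 0.0]
contact_force: [-1.9, 0.9, 4.1]
gripper_width: 35.2
```

Seated at the expected height; release and retreat toward the robot, so that both can be seen.

apply_moves(
  increments=[
    [[0,0,0,0,0,0,-0.2],[0,0,0,0,0,0,0.2],[0,0,0,0,0,0,0.5],[0,0,0,0,0,0,0.6],[0,0,-0.05,0,0,0,0.6],[0,0,-0.25,0,0,0,0.6],[0,0,-0.55,0,0,0,0.6],[-0.1,0,-0.85,0,0,0,0.4],[-0.3,0,-1,0,0,0,0.2],[-0.6,-0.1,-1,0,0,0,0]],
  ],
)

```text
clock: 26.0
position: [508.2, -92.0, 281.3]
ee_rot: [1.0, -0.001, 0.003, 0.0]
contact_force: [-0.8, 1.2, -0.4]
gripper_width: 43.2
```

apply_moves(
  increments=[
    [[-0.2,-0.2,0,0,0,0,0],[-0.5,-0.6,0,0,0,0,0],[-0.6,-0.9,0,0,0,0,0]],
  ],
)

```text
clock: 26.3
position: [444.4, -1.0, 278.8]
ee_rot: [1.0, -0.001, -0.0, -0.0]
contact_force: [0.1, 1.2, -0.1]
gripper_width: 42.8
```

```bash
python3 - <<'E'
from h import *
np.set_printoptions(precision=1,suppress=True)
st()
s,t=pics('p6')
for col,g,r,h in(("red",(516.5,277.5,131),19,22),("blue",(566.5,-101,119),18.5,20)):
    o=[blob(p,col,proj(p,g)[0],8) for p in(s,t)]; print(col,o,[hullcen(p,cyl(g,r,h)) for p in(s,t)])
    if all(o): print(capfit([s,t],[q[0] for q in o],r,h))
c=np.vstack([cv2.resize(s['img'][140:290,170:370],(533,400)),cv2.resize(t['img'][190:300,185:385],(533,293))])[:,:]
cv2.imwrite('pics/p6z.png',cv2.resize(c,(460,598))[:,:,::-1])
T=cv2.resize(t['img'][190:300,185:385],(800,440),interpolation=cv2.INTER_CUBIC);cv2.imwrite('pics/p6t.png',T[:,:,::-1])
E
```

```text
t 26.3 pos [444.4  -1.  278.8] yaw -0.0016 z [-0.  0. -1.] F [ 0.1  1.2 -0.1] w 42.8 q [ 0.4  0.1 -0.5 -0.  -1.   1.2]
red [(array([213.9, 165.8]), np.int32(73)), (array([216.5, 242.1]), np.int32(417))] [(array([214.5, 166.1]), 109.75874480069615), (array([210.4, 241.1]), 131.20342198607977)]
(array([510.1, 257.9, 141.6]), array([ 0.9,  0. , -0.4,  0.9]))
blue [(array([283.1, 216.8]), np.int32(121)), (array([332.1, 222.4]), np.int32(92))] [(array([282.7, 218.1]), 152.1502433065325), (array([331.8, 222.9]), 118.77066851616837)]
(array([ 567.6, -101.5,  123.4]), array([0.1, 0. , 0. , 0. ]))
```

View pics/p6z.png

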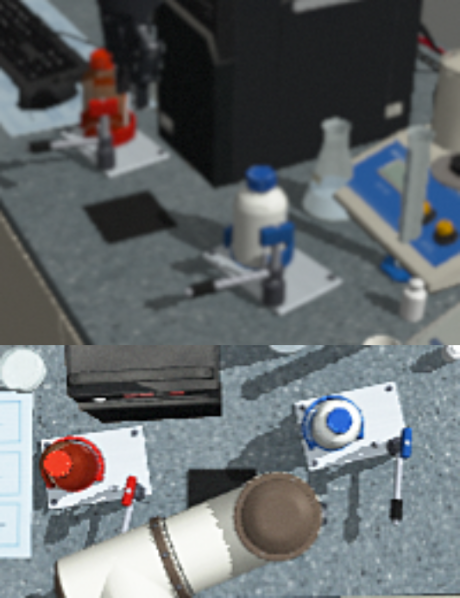

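View pics/p6t.png

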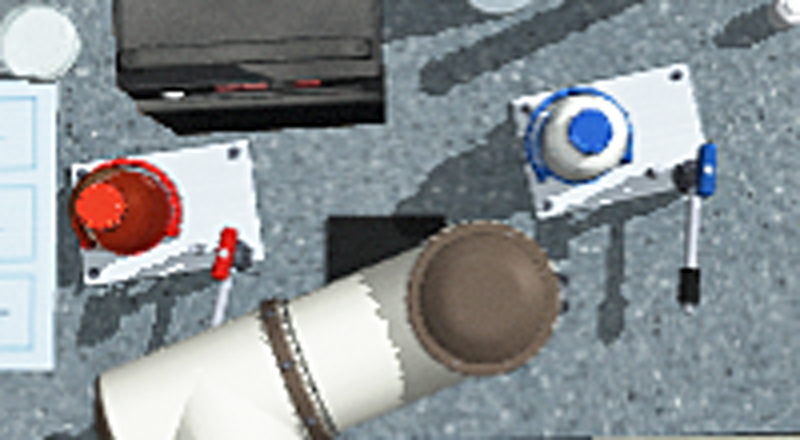

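```bash
python3 - <<'E'
from h import *
np.set_printoptions(precision=1,suppress=True)
s,t=pics()
k=8
big=cv2.resize(t["img"],None,fx=k,fy=k,interpolation=cv2.INTER_CUBIC); q=dict(t);q["img"]=big
for col,uv in(("red",(241,253)),("blue",(362,232))):
    M=cmask(q,col).astype(np.uint8); n,l,S,C=cv2.connectedComponentsWithStats(M)
    d,i=min((np.linalg.norm((C[i]+.5)/k-.5-uv),i) for i in range(1,n) if S[i,4]>300)
    pts=np.argwhere(l==i)[:,::-1].astype(np.float32); rc=cv2.minAreaRect(pts); b=(cv2.boxPoints(rc)+.5)/k-.5
    W=np.array([atz(t,u,116)[:2] for u in b]); e=max([W[1]-W[0],W[2]-W[1]],key=np.linalg.norm)
    print(col,d,W.mean(0),"@112",atz(t,b.mean(0),112)[:2],"len",np.linalg.norm(e),"yaw",np.rad2deg(np.arctan2(e[1],e[0])))
    g=(*W.mean(0),104)
# arm tips (black sleeve), z=52, via network absent: eyeball
for uv in((185+689/4,190+300/4),): print("blue arm tip",atz(t,uv,52))
st()
E
```

```text
red 0.2985970290849823 [478.1 184.5] @112 [478.2 184.9] len 40.87243144470211 yaw -15.689451384367024
blue 0.5505695281482613 [ 536.3 -193.4] @112 [ 536.5 -194. ] len 42.22854087058265 yaw -5.699820126810803
blue arm tip [ 433.  -186.3   52. ]
t 26.5 pos [446.9  -1.1 279. ] yaw 0.001 z [ 0.  0. -1.] F [-0.1  0.3 -0.4] w 42.7 q [ 0.4  0.1 -0.5  0.  -1.   1.2]
```

apply_moves(
  increments=[
    [[0.05,-0.25,0,0,0,0,0],[0.15,-0.6,0,0,0,0,0],[0.2,-0.95,0,0,0,0,0]],
  ],
)

```text
clock: 26.8
position: [468.1, 93.6, 278.5]
ee_rot: [1.0, -0.002, 0.0, 0.0]
contact_force: [1.2, -0.1, 0.3]
gripper_width: 42.2
```

apply_moves(
  increments=[
    [[0.08,-0.35,0.1,0,0,0.15,0],[0.11,-0.7,0.3,0,0,0.3,0],[0.12,-0.88,0.5,0,0,0.42,0],[0.12,-0.91,0.65,0,0,0.42,0],[0.12,-0.91,0.65,0,0,0.42,0]],
  ],
)

```text
clock: 27.3
position: [478.8, 183.8, 210.9]
ee_rot: [0.994, -0.106, -0.002, 0.002]
contact_force: [0.6, -0.9, 0.3]
gripper_width: 42.7
```

```bash
python3 - <<'E'
from h import *
to([479,185.3,160])
s,t=pics('k1')
c=np.hstack([cv2.resize(s['img'][140:230,165:255],(400,400)),cv2.resize(t['img'][200:300,190:290],(400,400))])
cv2.imwrite('pics/k1z.png',c[:,:,::-1])
E
```

```text
t 27.3 pos [478.8 183.8 210.9] yaw -0.2115 z [-0.005 -0.003 -1.   ] F [ 0.6 -0.9  0.3] w 42.7 q [ 0.68  0.29 -0.39 -0.   -0.89  0.68]
tool shift/100: [ 0.001 -0.017  0.508]
```

View pics/k1z.png

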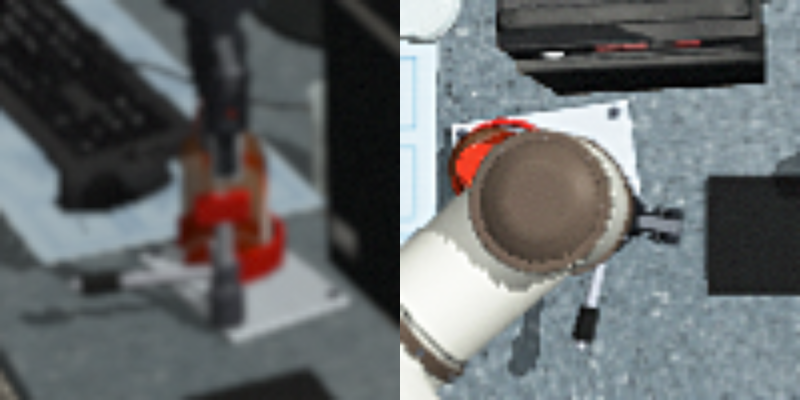

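apply_moves(
  increments=[
    [[0,-0.01,0.1,0,0,0,0],[0,-0.01,0.22,0,0,0,0],[0,-0.01,0.34,0,0,0,0],[0,-0.01,0.44,0,0,0,0],[0,-0.01,0.49,0,0,0,0],[0,-0.01,0.49,0,0,0,0]],
  ],
)

```text
clock: 28.0
position: [478.8, 185.1, 163.4]
ee_rot: [0.994, -0.105, -0.001, 0.001]
contact_force: [-0.9, -0.5, 0.7]
gripper_width: 42.9
```

```bash
python3 - <<'E'
from h import *
to([479,185.3,160])
s,t=pics('k2')
c=cv2.resize(s['img'][140:230,165:265],(667,600))
cv2.imwrite('pics/k2z.png',c[:,:,::-1])
E
```

```text
t 28.0 pos [478.8 185.1 163.4] yaw -0.2108 z [-0.002 -0.001 -1.   ] F [-0.9 -0.5  0.7] w 42.9 q [ 0.69  0.35 -0.45 -0.   -0.77  0.67]
tool shift/100: [ 0.002 -0.002  0.034]
```

View pics/k2z.png

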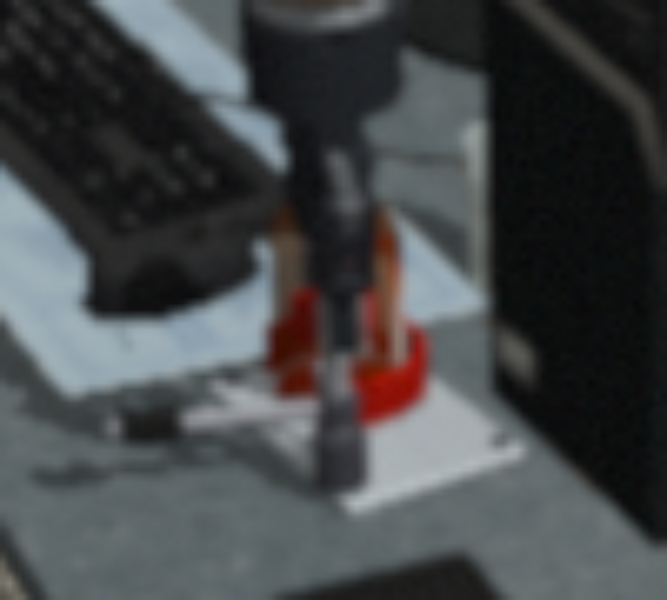

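Bar is between the jaws; close on it.

apply_moves(
  increments=[
    [[0,0,0,0,0,0,-0.3],[0,0,0,0,0,0,-0.6],[0,0,0,0,0,0,-1],[0,0,0,0,0,0,-1],[0,0,0,0,0,0,-1]],
  ],
)

```text
clock: 28.6
position: [479.5, 186.3, 165.1]
ee_rot: [0.994, -0.105, 0.001, -0.001]
contact_force: [-1.1, 4.2, 3.6]
gripper_width: 11.8
```

```bash
python3 - <<'E'
from h import *
s,R=st(); print(s["wrist_torque"].round(2))
E
```

```text
t 28.6 pos [479.5 186.3 165.1] yaw -0.2102 z [ 0.002  0.002 -1.   ] F [-1.1  4.2  3.6] w 11.8 q [ 0.69  0.35 -0.45 -0.   -0.77  0.67]
[1.18 0.52 0.  ]
```

apply_moves(
  increments=[
    [[0,0,0,0,0,0.1,-1],[0,0,0,0,0,0.3,-1],[0,0,0,0,0,0.5,-1],[0,0,0,0,0,0.7,-1],[0,0,0,0,0,0.9,-1],[0,0,0,0,0,1,-1]],
  ],
)

```text
clock: 29.2
position: [479.5, 186.1, 165.1]
ee_rot: [0.937, -0.349, 0.0, -0.001]
contact_force: [-2.0, 4.9, 4.6]
gripper_width: 11.9
```

```bash
python3 - <<'E'
from h import *
s,R=st(); print(s["wrist_torque"].round(2))
s,t=pics('k3')
c=np.hstack([cv2.resize(s['img'][140:230,165:255],(400,400)),cv2.resize(t['img'][200:300,190:290],(400,400))])
cv2.imwrite('pics/k3z.png',c[:,:,::-1])
E
```

```text
t 29.2 pos [479.5 186.1 165.1] yaw -0.713 z [ 0.001  0.001 -1.   ] F [-2.   4.9  4.6] w 11.9 q [ 0.69  0.35 -0.45 -0.   -0.77  0.17]
[1.04 0.67 0.05]
```

View pics/k3z.png

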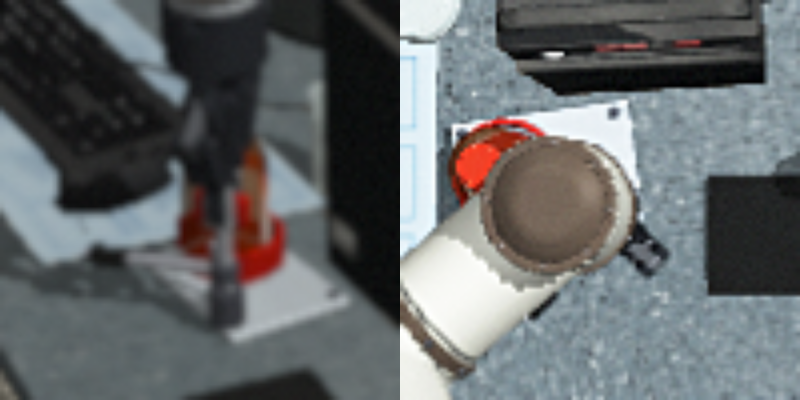

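apply_moves(
  increments=[
    [[0,0,0,0,0,0.2,-1],[0,0,0,0,0,0.4,-1],[0,0,0,0,0,0.6,-1],[0,0,0,0,0,0.8,-1],[0,0,0,0,0,1,-1]],
  ],
)

```text
clock: 29.8
position: [479.3, 185.9, 165.1]
ee_rot: [0.822, -0.57, 0.0, -0.001]
contact_force: [-2.9, 3.8, 5.2]
gripper_width: 11.4
```

apply_moves(
  increments=[
    [[0,0,0,0,0,0.2,-1],[0,0,0,0,0,0.4,-1],[0,0,0,0,0,0.6,-1],[0,0,0,0,0,0.75,-1],[0,0,0,0,0,0.82,-1],[0,0,0,0,0,0.82,-1]],
  ],
)

```text
clock: 30.4
position: [479.3, 185.9, 165.3]
ee_rot: [-0.696, 0.718, -0.002, -0.001]
contact_force: [-5.1, 3.6, 5.5]
gripper_width: 11.7
```

```bash
python3 - <<'E'
from h import *
s,R=st(); print(s["wrist_torque"].round(2))
E
```

```text
t 30.4 pos [479.3 185.9 165.3] yaw -1.6026 z [ 0.001 -0.003 -1.   ] F [-5.1  3.6  5.5] w 11.7 q [ 0.69  0.35 -0.45  0.   -0.78 -0.72]
[1.02 1.24 3.65]
```

apply_moves(
  increments=[
    [[0,0,0,0,0,0,-0.6],[0,0,0,0,0,0,-0.3],[0,0,0,0,0,0,0],[0,0,0,0,0,0,0],[0,0,-0.1,0,0,0,0],[0,0,-0.35,0,0,0,0],[0,0,-0.65,0,0,0,0],[0,0,-1,0,0,0,0]],
  ],
)

```text
clock: 31.2
position: [478.7, 185.0, 265.5]
ee_rot: [-0.689, 0.725, 0.0, -0.001]
contact_force: [0.2, 0.9, 0.1]
gripper_width: 43.1
```

```bash
python3 - <<'E'
from h import *
to([446.9,-1.1,266])
E
```

```text
t 31.2 pos [478.7 185.  265.5] yaw -1.6214 z [-0.001 -0.001 -1.   ] F [0.2 0.9 0.1] w 43.1 q [ 0.69  0.23 -0.32 -0.   -1.02 -0.74]
tool shift/100: [ 1.874  0.224 -0.003]
```

apply_moves(
  increments=[
    [[0.15,0,0,0,0,-0.15,0],[0.35,0,0,0,0,-0.38,0],[0.6,0,0,0,0,-0.62,0],[0.85,0,0,0,0,-0.85,0],[1,0,0,0,0,-1,0]],
  ],
)

```text
clock: 31.7
position: [473.7, 84.0, 265.2]
ee_rot: [0.848, -0.53, 0.0, -0.0]
contact_force: [0.8, -0.1, -0.2]
gripper_width: 42.7
```

apply_moves(
  increments=[
    [[0.2,0.1,0,0,0,-0.2,0],[0.4,0.2,0,0,0,-0.4,0],[0.6,0.3,0,0,0,-0.6,0],[0.8,0.4,0,0,0,-0.8,0],[0.99,0.48,0,0,0,-1,0]],
  ],
)

```text
clock: 32.2
position: [473.7, -25.6, 265.2]
ee_rot: [0.953, -0.304, 0.0, -0.0]
contact_force: [-0.1, 0.2, 0.1]
gripper_width: 42.9
```

apply_moves(
  increments=[
    [[0.2,0.1,0,0,0,-0.2,0],[0.4,0.22,0,0,0,-0.4,0],[0.6,0.34,0,0,0,-0.6,0],[0.8,0.46,0,0,0,-0.8,0],[0.94,0.55,0,0,0,-1,0],[0.94,0.55,0,0,0,-1,0]],
  ],
)

```text
clock: 32.8
position: [518.9, -125.4, 264.8]
ee_rot: [0.998, -0.062, 0.0, 0.0]
contact_force: [-0.3, 1.1, -0.0]
gripper_width: 42.5
```

```bash
python3 - <<'E'
from h import *
to([536.3,-193.7,215])
s,t=pics('k4')
c=np.hstack([cv2.resize(s['img'][140:230,165:255],(400,400)),cv2.resize(t['img'][200:300,180:280],(400,400))])
cv2.imwrite('pics/k4z.png',c[:,:,::-1])
E
```

```text
t 32.8 pos [ 518.9 -125.4  264.8] yaw -0.1232 z [ 0. -0. -1.] F [-0.3  1.1 -0. ] w 42.5 q [ 0.07  0.26 -0.27  0.   -1.03  1.38]
tool shift/100: [0.256 0.656 0.498]
```

View pics/k4z.png

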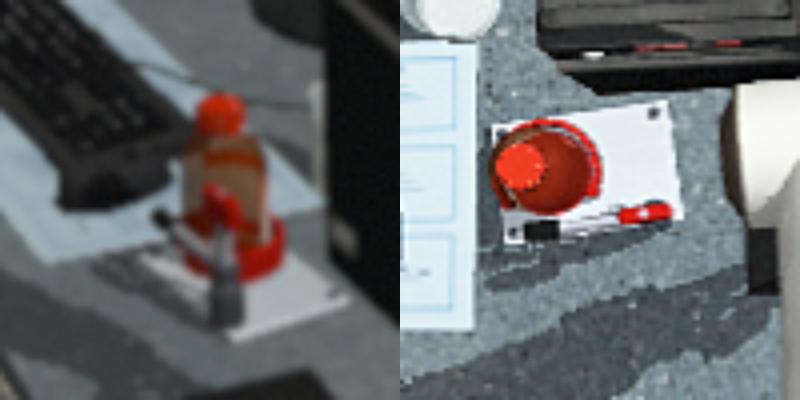

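```bash
python3 - <<'E'
from h import *
np.set_printoptions(precision=1,suppress=True)
s,t=pics('k5')
sp=np.array([479.5,186.])
def ang(uv,sp):
    P=atz(t,uv,52)[:2]; d=P-sp; return P,np.linalg.norm(d),np.rad2deg(np.arctan2(d[1],d[0]))
print("before",ang((235.5,285-.5),sp)); print("after",ang((211.2,257.6),sp))
print("blue before",ang((357.2,265.5),np.array([536.3,-193.6])))
k=8
def bar(img,col,uv):
    q=dict(t);q["img"]=cv2.resize(img,None,fx=k,fy=k,interpolation=cv2.INTER_CUBIC)
    M=cmask(q,col).astype(np.uint8); n,l,S,C=cv2.connectedComponentsWithStats(M)
    d,i=min((np.linalg.norm((C[i]+.5)/k-.5-uv),i) for i in range(1,n) if S[i,4]>300)
    pts=np.argwhere(l==i)[:,::-1].astype(np.float32); b=(cv2.boxPoints(cv2.minAreaRect(pts))+.5)/k-.5
    W=np.array([atz(t,u,116)[:2] for u in b]); e=max([W[1]-W[0],W[2]-W[1]],key=np.linalg.norm)
    vx,vy,_,_=cv2.fitLine(pts,cv2.DIST_L2,0,.01,.01)[:,0]; a=atz(t,b.mean(0),116)-atz(t,b.mean(0)+5*np.array([vx,vy]),116)
    return d,W.mean(0),np.linalg.norm(e),np.rad2deg(np.arctan2(e[1],e[0]))%180,np.rad2deg(np.arctan2(a[1],a[0]))%180
im0=cv2.imread("pics/top0.png")[:,:,::-1].copy()
print(bar(im0,"red",(241,253))); print(bar(t["img"],"red",(241,253)))
T=cv2.resize(t['img'][225:275,195:255],(720,600),interpolation=cv2.INTER_CUBIC);cv2.imwrite('pics/k5z.png',T[:,:,::-1])
E
```

```text
before (array([377.9, 210. ]), np.float64(104.41295075228402), np.float64(166.68443198211205))
after (array([466.3, 288.8]), np.float64(103.68990624655575), np.float64(97.33828810699436))
blue before (array([ 431.4, -186.1]), np.float64(105.13578326590459), np.float64(175.92834177489146))
(np.float64(0.31744031483380775), array([478.1, 184.5]), np.float64(40.87375212291309), np.float64(164.2033650922869), np.float64(164.75224162485915))
(np.float64(0.2568006635669183), array([479. , 185.5]), np.float64(41.561462119874534), np.float64(97.12461395571052), np.float64(97.06758020442805))
```

View pics/k5z.png

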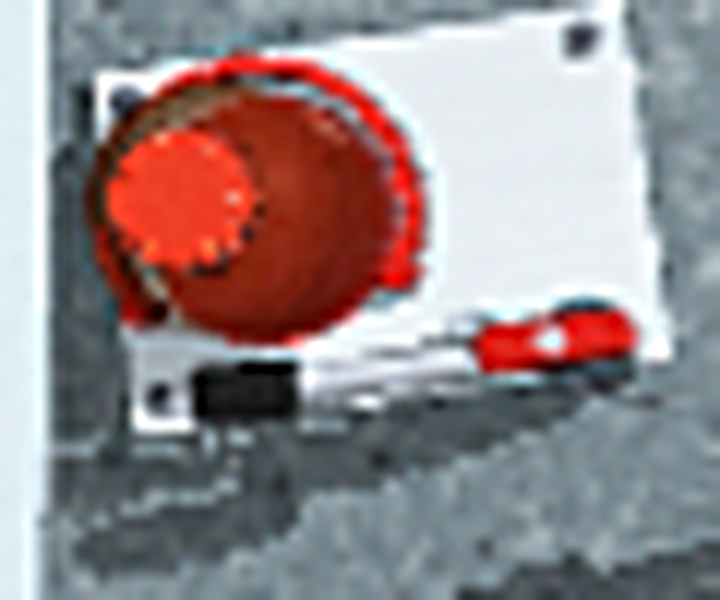

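apply_moves(
  increments=[
    [[0.1,0.25,0.05,0,0,-0.03,0],[0.2,0.52,0.2,0,0,-0.06,0],[0.25,0.64,0.4,0,0,-0.07,0],[0.255,0.656,0.52,0,0,-0.07,0],[0.255,0.656,0.52,0,0,-0.07,0]],
  ],
)

```text
clock: 33.5
position: [534.6, -191.4, 210.6]
ee_rot: [0.999, -0.043, -0.002, -0.0]
contact_force: [-0.5, 0.1, 0.2]
gripper_width: 42.7
```

```bash
python3 - <<'E'
from h import *
to([536.4,-193.7,162])
s,t=pics('k6')
c=np.hstack([cv2.resize(s['img'][180:280,240:340],(400,400)),cv2.resize(t['img'][180:280,300:400],(400,400))])
cv2.imwrite('pics/k6z.png',c[:,:,::-1])
E
```

```text
t 33.5 pos [ 534.6 -191.4  210.6] yaw -0.0865 z [-0.004  0.001 -1.   ] F [-0.5  0.1  0.2] w 42.7 q [-0.06  0.37 -0.26 -0.   -0.94  1.54]
tool shift/100: [0.022 0.021 0.485]
```

View pics/k6z.png

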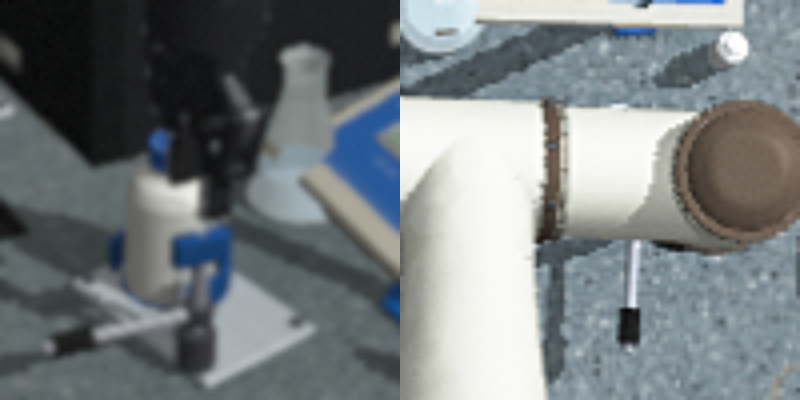

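apply_moves(
  increments=[
    [[0.01,0.01,0.1,0,0,0,0],[0.01,0.01,0.22,0,0,0,0],[0.01,0.01,0.34,0,0,0,0],[0.01,0.01,0.43,0,0,0,0],[0.01,0.01,0.47,0,0,0,0],[0.01,0.01,0.47,0,0,0,0]],
  ],
)

```text
clock: 34.2
position: [536.5, -193.2, 164.4]
ee_rot: [0.999, -0.043, -0.001, -0.0]
contact_force: [0.2, 0.4, -0.0]
gripper_width: 43.1
```

```bash
python3 - <<'E'
from h import *
to([536.4,-193.7,162])
s,t=pics('k7')
c=cv2.resize(s['img'][180:280,240:340],(600,600))
cv2.imwrite('pics/k7z.png',c[:,:,::-1])
E
```

```text
t 34.2 pos [ 536.5 -193.2  164.4] yaw -0.0859 z [-0.002  0.    -1.   ] F [ 0.2  0.4 -0. ] w 43.1 q [-0.06  0.43 -0.31 -0.   -0.83  1.55]
tool shift/100: [0.    0.005 0.024]
```

View pics/k7z.png

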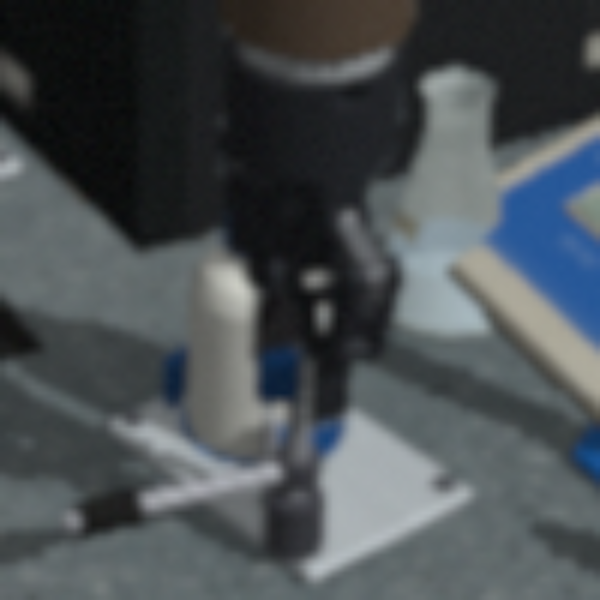

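apply_moves(
  increments=[
    [[0,0,0,0,0,0,-0.3],[0,0,0,0,0,0,-0.6],[0,0,0,0,0,0,-1],[0,0,0,0,0,0,-1],[0,0,0,0,0,0,-1]],
  ],
)

```text
clock: 34.8
position: [537.0, -193.4, 166.0]
ee_rot: [0.999, -0.043, 0.0, 0.0]
contact_force: [-0.8, -0.7, 3.3]
gripper_width: 11.9
```

apply_moves(
  increments=[
    [[0,0,0,0,0,0.1,-1],[0,0,0,0,0,0.3,-1],[0,0,0,0,0,0.5,-1],[0,0,0,0,0,0.7,-1],[0,0,0,0,0,0.9,-1],[0,0,0,0,0,1,-1]],
  ],
)

```text
clock: 35.4
position: [537.0, -193.3, 166.1]
ee_rot: [0.957, -0.29, 0.0, 0.0]
contact_force: [-1.1, -0.1, 3.7]
gripper_width: 11.8
```

apply_moves(
  increments=[
    [[0,0,0,0,0,0.2,-1],[0,0,0,0,0,0.4,-1],[0,0,0,0,0,0.6,-1],[0,0,0,0,0,0.8,-1],[0,0,0,0,0,1,-1],[0,0,0,0,0,1,-1]],
  ],
)

```text
clock: 36.0
position: [537.0, -193.4, 166.0]
ee_rot: [0.856, -0.517, 0.0, 0.0]
contact_force: [-1.1, -1.1, 5.1]
gripper_width: 12.1
```

```bash
python3 - <<'E'
from h import *
s,R=st(); print(s["wrist_torque"].round(2))
E
```

```text
t 36.0 pos [ 537.  -193.4  166. ] yaw -1.0856 z [ 0.001 -0.    -1.   ] F [-1.1 -1.1  5.1] w 12.1 q [-0.06  0.43 -0.31  0.   -0.83  0.55]
[-0.23  0.31 -0.  ]
```

Now the last part in small steps, watching the torque about z.

apply_moves(
  increments=[
    [[0,0,0,0,0,0.15,-1],[0,0,0,0,0,0.3,-1],[0,0,0,0,0,0.42,-1],[0,0,0,0,0,0.5,-1],[0,0,0,0,0,0.5,-1]],
  ],
)

```text
clock: 36.5
position: [537.0, -193.4, 166.0]
ee_rot: [0.786, -0.619, 0.0, -0.0]
contact_force: [-1.3, -1.9, 5.6]
gripper_width: 12.0
```

```bash
python3 - <<'E'
from h import *
s,R=st(); print(s["wrist_torque"].round(2))
E
```

```text
t 36.5 pos [ 537.  -193.4  166. ] yaw -1.3338 z [ 0.001 -0.    -1.   ] F [-1.3 -1.9  5.6] w 12.0 q [-0.06  0.43 -0.31  0.   -0.83  0.3 ]
[-0.28  0.37 -0.05]
```

apply_moves(
  increments=[
    [[0,0,0,0,0,0.06,-1],[0,0,0,0,0,0.12,-1],[0,0,0,0,0,0.16,-1],[0,0,0,0,0,0.16,-1]],
  ],
)

```text
clock: 36.9
position: [537.0, -193.3, 166.0]
ee_rot: [0.762, -0.647, 0.001, 0.001]
contact_force: [-1.5, -1.2, 5.2]
gripper_width: 12.0
```

```bash
python3 - <<'E'
from h import *
s,R=st(); print(s["wrist_torque"].round(2))
E
```

```text
t 36.9 pos [ 537.  -193.3  166. ] yaw -1.4081 z [ 0.    -0.001 -1.   ] F [-1.5 -1.2  5.2] w 12.0 q [-0.06  0.43 -0.31  0.   -0.83  0.22]
[-0.28  0.45  1.21]
```

apply_moves(
  increments=[
    [[0,0,0,0,0,0.04,-1],[0,0,0,0,0,0.08,-1],[0,0,0,0,0,0.08,-1]],
  ],
)

```text
clock: 37.2
position: [537.1, -193.3, 166.1]
ee_rot: [0.75, -0.661, 0.001, 0.001]
contact_force: [-1.1, -0.3, 5.1]
gripper_width: 12.1
```

```bash
python3 - <<'E'
from h import *
s,R=st(); print(s["wrist_torque"].round(2))
E
```

```text
t 37.2 pos [ 537.1 -193.3  166.1] yaw -1.4448 z [-0.    -0.002 -1.   ] F [-1.1 -0.3  5.1] w 12.1 q [-0.06  0.43 -0.31  0.   -0.83  0.18]
[-0.24  0.55  1.95]
```

apply_moves(
  increments=[
    [[0,0,0,0,0,0,-0.6],[0,0,0,0,0,0,-0.3],[0,0,0,0,0,0,0],[0,0,0,0,0,0,0],[0,0,-0.1,0,0,0,0],[0,0,-0.35,0,0,0,0],[0,0,-0.65,0,0,0,0],[0,0,-1,0,0,0,0]],
  ],
)

```text
clock: 38.0
position: [536.3, -193.1, 266.4]
ee_rot: [0.747, -0.665, -0.001, 0.0]
contact_force: [0.7, -0.6, -0.4]
gripper_width: 42.3
```

```bash
python3 - <<'E'
from h import *
to([430,0,300])
E
```

```text
t 38.0 pos [ 536.3 -193.1  266.4] yaw -1.4558 z [-0.002  0.    -1.   ] F [ 0.7 -0.6 -0.4] w 42.3 q [-0.06  0.32 -0.19 -0.   -1.07  0.18]
tool shift/100: [-2.04   0.835 -0.334]
```

apply_moves(
  increments=[
    [[-0.2,0.2,-0.1,0,0,0,0],[-0.5,0.45,-0.2,0,0,0,0],[-0.8,0.7,-0.3,0,0,0,0],[-1,0.9,-0.3,0,0,0,0]],
  ],
)

```text
clock: 38.4
position: [434.9, -103.2, 297.5]
ee_rot: [0.747, -0.665, 0.001, -0.001]
contact_force: [-0.1, 0.7, 0.3]
gripper_width: 42.9
```

apply_moves(
  increments=[
    [[-0.35,0,0,0,0,0,0],[-0.7,0,0,0,0,0,0],[-0.95,0,0,0,0,0,0],[-0.95,0,0,0,0,0,0]],
  ],
)

```text
clock: 38.8
position: [424.8, -7.9, 296.5]
ee_rot: [0.748, -0.664, 0.0, -0.001]
contact_force: [0.7, 0.1, 0.3]
gripper_width: 43.2
```

```bash
python3 - <<'E'
from h import *
np.set_printoptions(precision=1,suppress=True)
st()
s,t=pics('f1')
k=8
def bar(img,col,uv):
    q=dict(t);q["img"]=cv2.resize(img,None,fx=k,fy=k,interpolation=cv2.INTER_CUBIC)
    M=cmask(q,col).astype(np.uint8); n,l,S,C=cv2.connectedComponentsWithStats(M)
    d,i=min((np.linalg.norm((C[i]+.5)/k-.5-uv),i) for i in range(1,n) if S[i,4]>300)
    pts=np.argwhere(l==i)[:,::-1].astype(np.float32); b=(cv2.boxPoints(cv2.minAreaRect(pts))+.5)/k-.5
    W=np.array([atz(t,u,116)[:2] for u in b]); e=max([W[1]-W[0],W[2]-W[1]],key=np.linalg.norm)
    return W.mean(0),np.linalg.norm(e),np.rad2deg(np.arctan2(e[1],e[0]))%180
for c,uv in(("red",(241,253)),("blue",(362,232))): print(c,bar(t["img"],c,uv))
for c in(0,):
    a=cv2.resize(s['img'][140:290,170:370],(800,600),interpolation=cv2.INTER_CUBIC);cv2.imwrite('pics/f1s.png',a[:,:,::-1])
    a=cv2.resize(t['img'][180:300,180:380],(800,480),interpolation=cv2.INTER_CUBIC);cv2.imwrite('pics/f1t.png',a[:,:,::-1])
E
```

```text
t 38.8 pos [424.8  -7.9 296.5] yaw -1.4519 z [ 0.  0. -1.] F [0.7 0.1 0.3] w 43.2 q [ 0.4  0.  -0.5 -0.  -1.1 -0.2]
red (array([479. , 185.5]), np.float64(41.56146267661915), np.float64(97.12461400004103))
blue (array([ 538.5, -204.5]), np.float64(19.855109495378503), np.float64(100.68564744421208))
```

View pics/f1s.png

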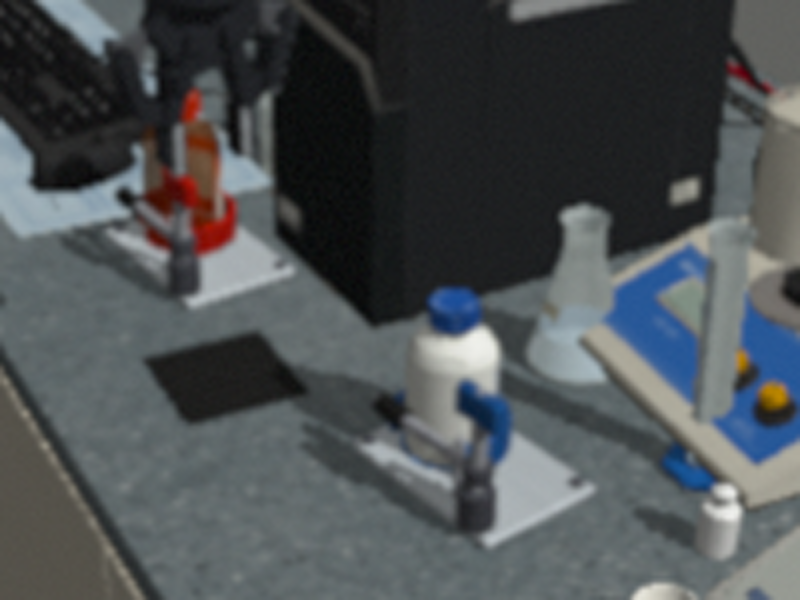

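View pics/f1t.png

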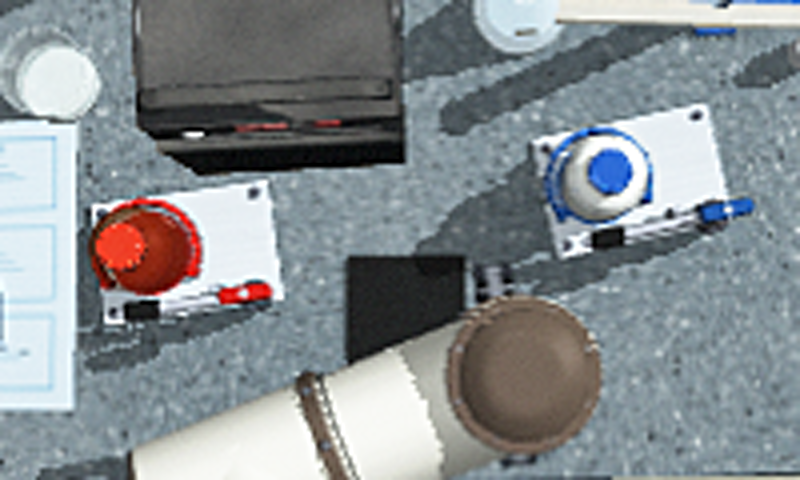

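```bash
python3 - <<'E'
from h import *
np.set_printoptions(precision=1,suppress=True)
s,t=pics('f2')
im0=cv2.imread("pics/top0.png")[:,:,::-1].astype(int); d=np.abs(t["img"].astype(int)-im0).max(2)
for n,(u,v) in dict(mouse=(171,252),flask=(310,183),beaker=(193,202),crucible=(403,218),weight=(381,191),cyl=(358,180),green=(190,163)).items():
    print(n,(d[v-10:v+11,u-10:u+11]>40).sum())
for col,g,r,h in(("blue",(566.5,-101,119),18.5,20),):
    o=[blob(p,col,proj(p,g)[0],8)[0] for p in(s,t)]; print(capfit([s,t],o,r,h))
arm.job_done(); print(st()[0]["clock"])
E
```

```text
mouse 0
flask 0
beaker 0
crucible 0
weight 0
cyl 0
green 0
(array([ 567.6, -101.4,  123.4]), array([ 0.,  0., -0.,  0.]))
the job is handed in; nothing more can be done
the job is handed in; nothing more can be done
```

The swap is done: the brown bottle with the red cap stands upright in the red holder, and the white bottle with the blue cap stands upright in the blue holder. The white bottle was parked on the mat meanwhile. I then closed both latches, and I handed the job in at about 39 s of the 72 s allowed, with the gripper clear of everything.

**Bottles:** Both were set down with small contact forces (2 to 7 N) at the expected heights. In the last pictures both look upright inside their fences. The white bottle's cap measured (567.6, -101.4), about 1 mm from the holder's centre. Its height fitted about 4 mm above the expected 119 mm, which I put down to calibration and blur, since the seating contact height agreed. For the red cap, the two-view fit failed because the cap and fence merged in the colour mask. Its position in the scene picture agreed to about 1 pixel.

**Latches:** Each knob was turned until the wrist torque jumped (3.7 N m red, 2.0 N m blue), so both are at their end stops. Both arms now lie across the mouths, square to their holders within about 1–2°. The red one turned only about 1.2 rad in the pictures, not the full 1.4. I think it started about 0.2 rad away from fully open, and the bar slipped about 9° in the pads at the stop. For the blue bar, the last automatic fit was poor because it caught only half the bar; I judged that one by the picture and the torque.

**Bystanders:** Nothing changed between the first and last top views around the mouse, flask, beaker, crucible, weight, cylinder or the green look-alike.

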